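Wedge a spring clip off a lamp-cage arbor

ROBOT

A 7-joint arm with a two-finger parallel gripper is mounted at the origin on the work surface. World frame = base frame: x ahead of the robot, y to its left, z up, the work surface at z = 0. Lengths are in m, angles in rad, forces in N, time in s.
With the tool pointing down it reaches from about 0.35 to 0.9 m from the base axis. Payload 8.1 kg.
Tool frame: the origin (TCP) lies at the very end of the fingers, on their centre line; the grasp point (between the pads) lies 19 mm behind it (grip_point_offset is the distance from the TCP to the grasp point, in m); z points along the fingers, x is the direction in which the jaws open and shut, and the axes are right-handed (so a half turn about z gives the same grasp; the last joint's range is limited). The gripper opens to 92 mm and grips with 3 to 60 N. Pads are 19 mm wide; open, the fingers measure 130 mm over their backs; the gripper's body (75 mm by 190 mm) begins 47 mm behind the grasp point.
Start: joints at [1.059, 0.434, 0.025, 1.573, -0.012, 1.134, -0.075], TCP at [0.248, -0.574, 0.227] pointing down, gripper open.
Joint ranges: [-2.62, 2.62], [-0.44, 2.09], [-1.27, 1.32], [0.08, 2.57], [-1.32, 4.46], [0.12, 2], [-2.74, 2.74]. Speed limits (rad/s): [2.22, 2.22, 3.01, 3.01, 3.14, 3.14, 3.14].

INTERFACE

Orientations are given as a rotation vector (axis times angle).
In Python, from cell import observe, get_image, camera_model, sign_off, grip_point_offset gives the robot as it stands.
- The arm moves only by the tool play_rows, never from a script. Its argument "rows" is a list of rows, each a list of 7 numbers: the shift along the tool's x, y, z as a fraction of full scale, then the turn, a rotation vector about the tool's x, y, z as a fraction of full scale, then the closure, from -1 (fully open) to 1 (shut). A call has 1 to 5 rows; each row shifts and turns the pose as measured when the row begins, along the tool's axes as they then stand; what a row does not reach is not made up. Full scale, the value 1, is 0.15 m for a shift and 0.5 rad for a turn. A row lasts 1/10 s, in which the tool goes at most 50 mm and 8.59 degrees, less where a joint would pass 70% of its speed; a pose out of reach is approached as far as the arm can. A call with a number of a shift or a turn outside -1 to 1 is refused whole. A call with a gripper value outside its range is refused whole. The fingers move at their own pace and stop on an object; "force" is the grip in N (left out, the last holds). Time passes only in rows, so rows that do not move let the fingers close. It gives the time, the measured TCP pose, the force and the opening at its end, in the units of the state.
- observe(): the state, without advancing time (a new reading comes with each control period).
- get_image(name): name is "scene" or "top"; returns the picture (384x512x3 uint8, blue, green, red); there is no depth.
- camera_model(name): a dict with "K" (3x3 intrinsics, pixels), "R" (3x3) and "t" (3): a world point X has camera coordinates R X + t. Camera axes: x right, y down, z forward; pixel columns grow to the right and rows downward; lengths in m; the calibration is good to about 2 mm. A picture is of the moment at which its call begins. camera_model takes no time and is no camera call.
- sign_off(): hands the job in, once; it reports no verdict.
The state is a dict: "clock": time; "joints": joint angles; "dq": joint speeds; "joint_efforts": joint torques, N m; "position": TCP position; "ee_rot": TCP orientation; "force": force on the tool from outside, world axes, zero at the start; "ft_torque": the same for the moment, N m; "width": opening from 0.0 (shut) to 1.0 (fully open).
Only numpy, scipy, OpenCV 4.12 (cv2) and the standard library are available. Lean on these libraries where they do the work, as an engineer would, in place of code of your own. Each camera call takes 0.05 s, during which the arm holds its last target.

TASK

The brass lamp cage is held on its steel rod by a spring clip. Pick up the wedge by its wooden handle and set it down, sole flat, on top of the polished rod in front of the clip, steadily and lightly (bearing on the rod with about 4 to 7 N, never over 8 N before it reaches the clip), then slide it along the rod under the clip's bridge until the clip has sprung up off its seat, never forcing rod or clip with more than about 35 N; do not touch the clip with the gripper before the wedge has freed it. Then lay the wedge down on the bench, take the freed clip by its upright tab and put it in the aluminium tray, leaving the pliers, the grinding disc and the spare cage alone.

Things in the scene. Friction and masses are not known exactly. Their poses are not given: they have to be found in the camera images.
- fixture: Fixed fixture: dark steel base plate (250 x 110 x 12 mm), at one end a post from which a plain round steel rod, 20 mm thick, runs level, axis 85 mm above the bench, through a brass lamp cage and its hub. Origin on the bench under rod_seat; x runs level along the rod from its free end to the cage, z up. Cage: 57 mm radius about the rod, from x = 60 to 170 mm; post at x = 190 mm, 127 mm high.
- rod_seat (a point): Point on the rod's axis at the clip's nominal seat, 85 mm above the bench; axes as the fixture's. From the free end through the hub the rod carries a flat-topped key 15 mm wide, level with the rod's crown: this flat top is 10 mm above the axis.
- rod_end (a point): Rounded free end of the rod, on its axis, 75 mm before rod_seat. The rod is bare from here to the clip.
- hub_slot (a point): Brass hub that backs the clip up: this point is on the rod's axis at the hub's near face, 10.5 mm beyond rod_seat. Two cheeks stand beside the rod, 22 mm apart, up to 14 mm above the axis, with an open slot between them over the top of the rod, so the wedge can run through, on to the solid brass boss 42 mm beyond this point.
- clip: Loose bright steel spring clip, 70 g, an upside-down U astride the rod, 18 mm long along it (x), 37 mm across. Origin on the rod's axis when seated (0 to 3 mm short of rod_seat, towards the free end); x as the fixture's, z up. Its flat bridge, 5 mm thick, has its underside 12.5 mm above the origin: a tunnel 2.5 mm high and 16 mm wide over the rod's flat top, open at both ends.
- leg_beads (a point): Point on the clip midway between the inward beads of its two sprung legs, 6.5 mm below its origin. The legs reach 20 mm below the origin. The beads grip under the rod until the clip has been wedged up 7 to 10 mm (a push of 4 to 18 N; tip 35 to 48 mm past its near face); it then springs up by itself and stays perched astride the rod, about 13 mm above its seat, perhaps leaning up to 15 degrees, ready to be lifted off.
- clip_tab (a point): Upper part of the clip's upright steel tab, the place to grip it (keep the fingertips above the bridge): 42 mm above the clip's origin. The tab is 10 mm thick across the rod (clip's y), 14 mm long along it (x), and stands from the top of the bridge, 17.5 mm, to 52.5 mm above the origin.
- wedge: Loose wedge, 120 to 200 g, standing on its flat sole on the bench. Origin on the sole under the middle of the handle; x points level to the tip, z up. Smooth steel blade 9 mm wide; its blunt tip is 2 mm thick, the top slopes evenly up to 16 mm thick 46 mm behind the tip and stays so to the handle. Upright wooden handle 30 mm long (x), 20 mm wide (y), 55 mm high, centred over the origin.
- wedge_tip (a point): Middle of the wedge's tip edge, on the sole: 85 mm ahead of the wedge's origin.
- wedge_grip (a point): Place to grip the wedge's handle, across its 20 mm width: 34 mm above the sole.
- tray: Fixed open aluminium tray 150 x 130 mm (x, y), 30 mm high, walls and floor 5 mm. Origin under its centre on the bench.
- pliers: Bystander: loose pliers lying on the bench, 150 mm long. Origin on the bench below the middle.
- disc: Bystander: loose grey grinding disc, 100 mm across, 10 mm thick, flat on the bench. Origin under its centre.
- spare_cage: Bystander: loose spare brass lamp cage standing on its ring, 115 mm across, 112 mm high. Origin under its centre.
There are look-alikes about, which are no part of the job. What is shaped like the wedge but blue or green is not meant.

How it is judged:
On the way, in this order (a step that is already met when the one before it is completed fails the run):
1. the wedge's sole bears on the rod just in front of the clip with 3 to 8 N (x of wedge_tip in the frame of clip between -0.037 and -0.008 m and y of wedge_tip in the frame of clip between -0.012 and 0.012 m and contact force between wedge and fixture between 3 and 8 N), for 0.2 s.
2. the wedge's tip is under the bridge of the clip, which is still seated (x of wedge_tip in the frame of clip between -0.007 and 0.05 m and y of wedge_tip in the frame of clip between -0.007 and 0.007 m and z of wedge_tip in the frame of clip between 0.006 and 0.0125 m and z of clip in the frame of rod_seat below 0.006 m and horizontal distance between clip and rod_seat below 0.012 m).
3. the clip has sprung up astride the rod (10 mm or more above its seat) with the wedge under it (z of clip in the frame of rod_seat between 0.01 and 0.04 m and horizontal distance between clip and rod_seat below 0.02 m and x of wedge_tip in the frame of clip between 0.01 and 0.06 m and y of wedge_tip in the frame of clip between -0.012 and 0.012 m), for 0.1 s.
At the end, for the whole second after the job is handed in: The clip lies at rest in the tray (its origin within 65 x 55 mm of the tray's centre and less than 60 mm above the bench), and the wedge lies at rest on the bench (origin and tip less than 30 mm up), touching neither tray, fixture nor clip (x of clip in the frame of tray between -0.065 and 0.065 m and y of clip in the frame of tray between -0.055 and 0.055 m and z of clip in the frame of tray between 0 and 0.06 m and linear speed of each of clip, wedge below 0.02 m/s and height (world z) of each of wedge, wedge_tip below 0.03 m and contact force between wedge and tray below 0.1 N and contact force between wedge and fixture below 0.1 N and contact force between wedge and clip below 0.1 N).
It fails at once if the wedge presses the rod with more than 8 N before it reaches the clip (contact force between wedge and fixture above 8 N and contact force between wedge and clip below 0.2 N and x of wedge_tip in the frame of clip below -0.006 m and horizontal distance between clip and rod_seat below 0.012 m and z of clip in the frame of rod_seat below 0.002 m).
It fails at once if the wedge presses on the clip or the fixture, or the gripper or arm on the fixture, with more than 35 N (contact force between any of wedge, the arm, the fingers and fixture above 35 N or contact force between wedge and clip above 35 N).
It fails at once if the gripper touches the clip before the wedge has freed it (contact force between the fingers and clip above 0.5 N and horizontal distance between clip and rod_seat below 0.03 m and z of clip in the frame of rod_seat between -0.02 and 0.008 m).
It fails at once if a bystander has been moved by more than 30 mm (distance of any of pliers, disc, spare_cage from where it was at the start of the episode above 0.03 m).
It also fails if it takes over 67 s, if anything falls off the work surface, if the arm or the gripper's body presses on something with over 40 N, if the wrist force passes 120 N, or if a joint passes its speed limit or range.

## Working session

There is one attempt and no reset: what is moved stays moved. The work goes in short steps, Python scripts to look and compute and a tool call to move; the robot and the scene stay as the last step left them, time stands still between calls to the robot, and variables do not carry over. Pictures are saved under pics/ and viewed, and the job is handed in when it is done.

Besides the shell and the picture viewer there is one more tool, called as name(argument=value, ...) on one line, values as JSON. play_rows: Moves the arm, as the interface text tells. Its arguments: {"type":"object","properties":{"rows":{"type":"array","items":{"type":"array","items":{"type":"number"}}},"force":{"type":"number"}},"required":["rows"]}

```bash
ls; mkdir -p pics; python3 - <<'E'
from cell import *
import cv2
print(observe()); print(grip_point_offset if not callable(grip_point_offset) else grip_point_offset())
for n in("scene","top"):
    cv2.imwrite(f"pics/{n}0.png",get_image(n)); m=camera_model(n); print(n,m)
E
```

```text
pics
{'clock': 0.0, 'joints': array([ 1.05941459,  0.43520599,  0.02499063,  1.57410725, -0.01156682,
        1.13398438, -0.07509158]), 'dq': array([ 0.00066127,  0.00058754,  0.00103137, -0.00247747,  0.00086337,
       -0.00148473,  0.00130068]), 'joint_efforts': array([-1.46715589e-03, -6.67869544e+01,  9.84047726e-01, -3.14464688e+01,
       -6.06284151e-02,  4.28554451e-02,  1.38211103e-04]), 'position': array([ 0.24815672, -0.57306592,  0.22595182]), 'ee_rot': array([-2.62544757e+00,  1.72401190e+00,  2.18956672e-03]), 'force': array([0.32878892, 0.250045  , 1.39097228]), 'ft_torque': array([ 0.0375297 , -0.00603397,  0.02429228]), 'width': 0.9995563142267077}
0.0188
scene {'K': array([[408.38735929,   0.        , 250.86265672],
       [  0.        , 408.38735929, 191.58756573],
       [  0.        ,   0.        ,   1.        ]]), 'R': array([[-0.07091903,  0.99729597, -0.01926778],
       [ 0.70636282,  0.03657298, -0.70690451],
       [-0.70428834, -0.06374303, -0.70704651]]), 't': array([ 0.03597968, -0.31361568,  1.5515358 ])}
top {'K': array([[446.96901838,   0.        , 256.31901854],
       [  0.        , 446.96901838, 188.71182582],
       [  0.        ,   0.        ,   1.        ]]), 'R': array([[ 0.00289739, -0.9998901 ,  0.01453946],
       [-0.98637121, -0.00524951, -0.16445147],
       [ 0.16450972, -0.01386483, -0.98627801]]), 't': array([-0.01148905,  0.54991536,  1.28788795])}
```

View pics/scene0.png

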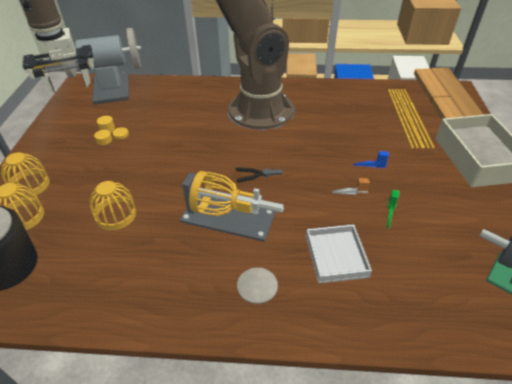

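View pics/top0.png

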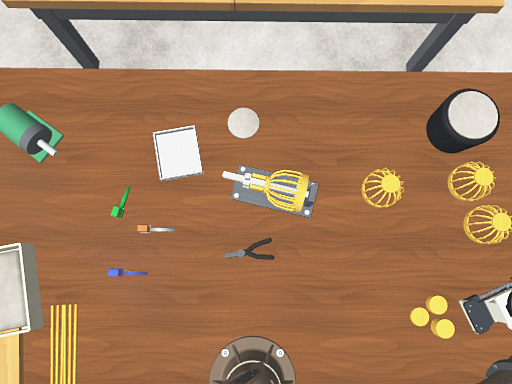

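```bash
python3 - <<'E'
import cv2,numpy as np
t=cv2.imread("pics/top0.png");s=cv2.imread("pics/scene0.png")
r=lambda a,f:cv2.resize(a,None,fx=f,fy=f,interpolation=cv2.INTER_CUBIC)
cv2.imwrite("pics/tw.png",r(t[200:290,95:185],6))
cv2.imwrite("pics/tf.png",r(t[155:225,210:330],6))
cv2.imwrite("pics/sw.png",r(s[170:200,325:375],12))
cv2.imwrite("pics/sf.png",r(s[165:245,175:290],6))
E
```

```text
(no output)
```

View pics/tw.png

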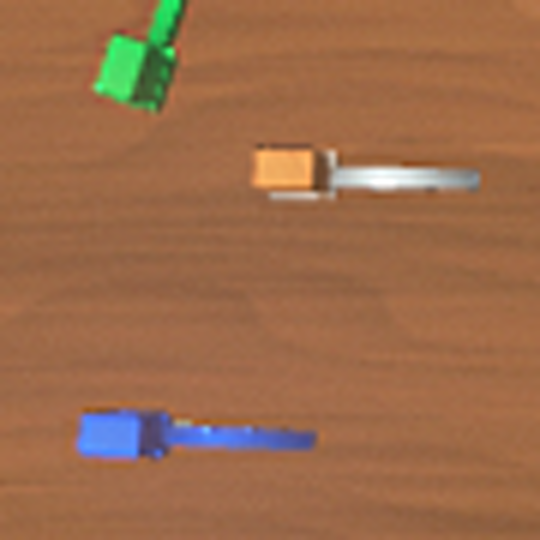

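View pics/tf.png

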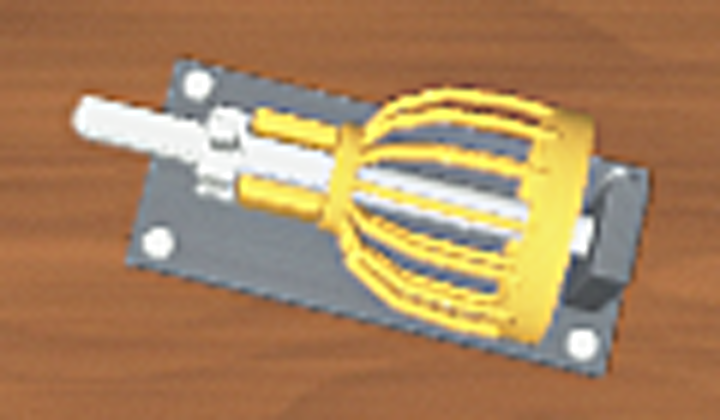

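View pics/sw.png

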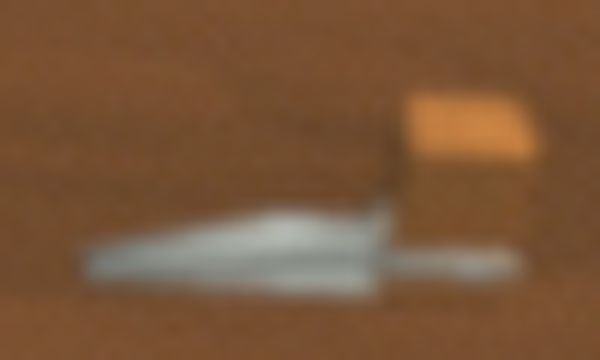

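View pics/sf.png

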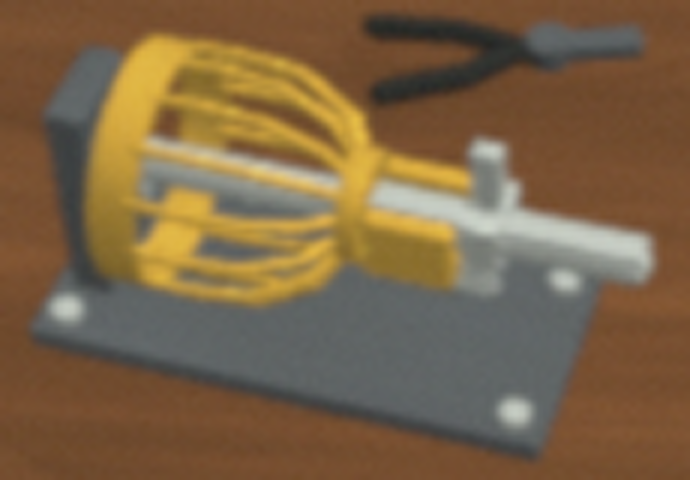

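```bash
cat > h.py <<'E'
import numpy as np,cv2
from scipy.spatial.transform import Rotation as Rot
from cell import *
CM={n:camera_model(n) for n in("scene","top")}
def proj(n,X):
    m=CM[n];c=np.atleast_2d(X)@m["R"].T+m["t"];p=c@m["K"].T
    return p[:,:2]/p[:,2:]
def back(n,uv,z):
    m=CM[n];d=m["R"].T@np.linalg.solve(m["K"],[uv[0],uv[1],1]);C=-m["R"].T@m["t"]
    return C+d*(z-C[2])/d[2]
def crop(uvc,off,f): return [(uvc[0]+.5)/f-.5+off[0],(uvc[1]+.5)/f-.5+off[1]]
def place(p,P): # p=(x,y,yaw)
    c,s=np.cos(p[2]),np.sin(p[2]);P=np.atleast_2d(P)
    return np.c_[p[0]+c*P[:,0]-s*P[:,1],p[1]+s*P[:,0]+c*P[:,1],P[:,2]]
E
python3 - <<'E'
from h import *
T=lambda a,b:crop((a,b),(210,155),6); S=lambda a,b:crop((a,b),(175,165),6)
pr=lambda l,v:print(l,np.round(v*1000,1))
for q in [(178,60),(127,265),(603,376),(650,168)]: pr("plate top",back("top",T(*q),.012))
for q in [(540,455),(605,275),(35,335)]: pr("plate sc",back("scene",S(*q),.012))
pr("rodend t",back("top",T(75,117),.085)); pr("rodend s",back("scene",S(652,255),.085))
pr("tab s",back("scene",S(490,145),.1375)); pr("tab t",back("top",T(226,112),.1375))
W=lambda a,b:crop((a,b),(95,200),6); V=lambda a,b:crop((a,b),(325,170),12)
for q in [(253,150),(314,150),(314,188),(253,188)]: pr("handle t",back("top",W(*q),.055))
pr("tip t",back("top",W(480,181),.001))
for q in [(407,92),(520,92),(540,160),(408,160)]: pr("handle s",back("scene",V(*q),.055))
pr("tip s",back("scene",V(83,268),.001))
for n in CM: pr(n,-CM[n]["R"].T@CM[n]["t"])
E
```

```text
plate top [630.8  43.2  12. ]
plate top [524.2  68.1  12. ]
plate top [ 468.7 -173.    12. ]
plate top [ 575.7 -199.    12. ]
plate sc [638.2  46.3  12. ]
plate sc [528.4  72.   12. ]
plate sc [ 580.6 -192.9   12. ]
rodend t [586.  91.  85.]
rodend s [582.   92.5  85. ]
tab s [570.2  21.  137.5]
tab t [578.2  17.5 137.5]
handle t [440.7 338.8  55. ]
handle t [440.8 309.3  55. ]
handle t [422.4 308.5  55. ]
handle t [422.2 337.9  55. ]
tip t [430.  237.5   1. ]
handle s [423.4 310.7  55. ]
handle s [422. 338.  55.]
handle s [445.9 339.6  55. ]
handle s [447.5 308.2  55. ]
tip s [433.9 238.2   1. ]
scene [1316.8   74.5  876. ]
top [ 330.6    9.3 1360.8]
```

```bash
cat > fit.py <<'E'
from h import *
from scipy.optimize import least_squares
T=lambda a,b:crop((a,b),(210,155),6); S=lambda a,b:crop((a,b),(175,165),6)
obs=[("top",T(178,60),(0,-.055)),("top",T(127,265),(0,.055)),("top",T(603,376),(1,.055)),("top",T(650,168),(1,-.055)),
("scene",S(540,455),(0,-.055)),("scene",S(605,275),(0,.055)),("scene",S(35,335),(1,-.055))]
# sign of y: fixture y = z cross x
def res(p):
    r=[]
    for n,uv,(e,y) in obs:
        X=place(p[:3],[p[3]+.25*e,y*p[4],.012]); r+=list(proj(n,X)[0]-uv)
    return r
best=None
for sg in(1,-1):
    f=lambda q:res([*q,sg])
    s=least_squares(f,[.57,.02,np.radians(-103),-.05]); print(sg,s.cost,s.x,np.degrees(s.x[2]))
    if best is None or s.cost<best.cost: best=s
print(np.round(best.fun.reshape(-1,2),2))
E
python3 fit.py
```

```text
1 3797.3201668182646 [ 0.63791095  1.24470655 -1.62609502  1.18998976] -93.16838145864851
-1 4.409384489585361 [ -5.58969598 -26.37428991  -1.80010339 -27.14305584] -103.138327068147
[[-0.83 -0.89]
 [-0.87 -0.75]
 [-0.12 -0.3 ]
 [-0.42 -0.34]
 [-0.11 -1.38]
 [-0.42 -0.52]
 [-1.43 -1.1 ]]
```

```bash
cat >> h.py <<'E'
def st(o=None):
    o=o or observe(); R=Rot.from_rotvec(o["ee_rot"]).as_matrix()
    print("t%.2f"%o["clock"],"pos",np.round(o["position"]*1000,1),"xaz %.2f"%np.degrees(np.arctan2(R[1,0],R[0,0])),"zax",np.round(R[:,2],4),"F",np.round(o["force"],2),"w %.3f"%o["width"],"q",np.round(o["joints"],2))
    return o["position"],R
def goto(target,xaz=None,n=1):
    """print shift fraction (tool axes) and turn to vertical w/ tool-x azimuth xaz (deg)"""
    p,R=st(); d=R.T@(np.array(target)-p)
    print("shift/0.15:",np.round(d/.15,3),"dist",round(np.linalg.norm(d)*1000,1))
    if xaz is not None:
        a=np.radians(xaz);x=np.array([np.cos(a),np.sin(a),0]);z=np.array([0,0,-1.])
        Rt=np.c_[x,np.cross(z,x),z]; w=Rot.from_matrix(R.T@Rt).as_rotvec()
        print("turn/0.5:",np.round(w/.5,3),"deg",np.round(np.degrees(w),2))
E
python3 -c "
from h import *
goto([.432,.324,.25],0)
goto([.432,.324,.25],180)"
```

```text
t0.10 pos [ 248.2 -573.1  226. ] xaz -66.58 zax [-7.0e-04  1.2e-03 -1.0e+00] F [ 0.   -0.    0.49] w 0.998 q [ 1.06  0.44  0.02  1.57 -0.01  1.13 -0.08]
shift/0.15: [-5.001 -3.501 -0.153] dist 916.1
turn/0.5: [-1.000e-03  3.000e-03 -2.324e+00] deg [-4.000e-02  8.000e-02 -6.658e+01]
t0.10 pos [ 248.2 -573.1  226. ] xaz -66.58 zax [-7.0e-04  1.2e-03 -1.0e+00] F [ 0.   -0.    0.49] w 0.998 q [ 1.06  0.44  0.02  1.57 -0.01  1.13 -0.08]
shift/0.15: [-5.001 -3.501 -0.153] dist 916.1
turn/0.5: [3.000e-03 2.000e-03 3.959e+00] deg [9.0000e-02 4.0000e-02 1.1342e+02]
```

```bash
cat >> h.py <<'E'
def plan(wps,xaz,step=.045,grip=-1,maxrows=5):
    """rows through world waypoints, turning to xaz at up to 0.28/row"""
    p,R=st(); a=np.radians(xaz);x=np.array([np.cos(a),np.sin(a),0]);z=np.array([0,0,-1.])
    Rt=np.c_[x,np.cross(z,x),z]; rows=[]
    wps=[np.array(w) for w in wps]
    while len(rows)<maxrows and wps:
        d=wps[0]-p; L=np.linalg.norm(d)
        w=Rot.from_matrix(R.T@Rt).as_rotvec(); 
        if L<.003 and len(wps)>1: wps.pop(0); continue
        if L<.0005 and np.linalg.norm(w)<.005: break
        dd=d*min(1,step/max(L,1e-9)); w=w*min(1,.14/max(np.linalg.norm(w),1e-9))
        rows.append([*np.round(R.T@dd/.15,2).tolist(),*np.round(w/.5,2).tolist(),grip])
        p=p+dd; R=R@Rot.from_rotvec(w).as_matrix()
    print(rows)
E
python3 -c "
from h import *
plan([[.45,-.3,.26],[.5,.05,.26],[.432,.324,.2]],0)"
```

```text
t0.10 pos [ 248.2 -573.1  226. ] xaz -66.58 zax [-7.0e-04  1.2e-03 -1.0e+00] F [ 0.   -0.    0.49] w 0.998 q [ 1.06  0.44  0.02  1.57 -0.01  1.13 -0.08]
[[-0.15, -0.26, -0.03, -0.0, 0.0, -0.28, -1], [-0.11, -0.28, -0.03, -0.0, 0.0, -0.28, -1], [-0.07, -0.29, -0.03, -0.0, 0.0, -0.28, -1], [-0.03, -0.3, -0.03, -0.0, 0.0, -0.28, -1], [0.01, -0.3, -0.03, -0.0, 0.0, -0.28, -1]]
```

play_rows(rows=[[-0.15,-0.26,-0.03,0,0,-0.28,-1],[-0.11,-0.28,-0.03,0,0,-0.28,-1],[-0.07,-0.29,-0.03,0,0,-0.28,-1],[-0.03,-0.3,-0.03,0,0,-0.28,-1],[0.01,-0.3,-0.03,0,0,-0.28,-1]], force=25)

```text
clock: 0.6
position: [0.3791, -0.3918, 0.2455]
ee_rot: [3.062, -0.704, -0.012]
force: [0.8, 0.4, -0.4]
width: 1.0
```

```bash
python3 -c "
from h import *
plan([[.45,-.3,.26],[.5,.05,.26],[.432,.324,.2]],0)"
```

```text
t0.60 pos [ 379.1 -391.8  245.5] xaz -25.90 zax [-0.0075  0.0016 -1.    ] F [ 0.79  0.41 -0.37] w 1.000 q [ 0.86  0.31 -0.2   1.72  0.07  1.13  0.18]
[[0.06, -0.29, -0.04, 0.0, 0.0, -0.28, -1], [0.1, -0.28, -0.04, 0.0, 0.0, -0.28, -1], [0.08, -0.16, -0.02, 0.0, 0.0, -0.28, -1], [0.03, -0.3, -0.0, 0.0, 0.0, -0.06, -1], [0.04, -0.3, 0.0, -0.0, -0.0, 0.0, -1]]
```

play_rows(rows=[[0.06,-0.29,-0.04,0,0,-0.28,-1],[0.1,-0.28,-0.04,0,0,-0.28,-1],[0.08,-0.3,-0.02,0,0,-0.28,-1],[0.03,-0.3,0,0,0,-0.06,-1],[0.04,-0.3,0,0,0,0,-1]])

```text
clock: 1.1
position: [0.4667, -0.18, 0.2601]
ee_rot: [-3.139, -0.036, 0.011]
force: [0.4, 1.1, 0.1]
width: 0.998
```

play_rows(rows=[[0.04,-0.3,0,0,0,0,-1],[0.03,-0.3,0,0,0,0,-1],[0.0,-0.3,0,0,0,0,-1],[-0.03,-0.3,0,0,0,0,-1],[-0.04,-0.3,0,0,0,0,-1]])

```text
clock: 1.6
position: [0.4604, 0.0542, 0.2599]
ee_rot: [-3.139, -0.036, 0.012]
force: [0.9, 0.4, 0.2]
width: 0.996
```

```bash
python3 -c "
from h import *
plan([[.431,.324,.2]],-.5)"
```

```text
t1.60 pos [460.4  54.2 259.9] xaz 1.32 zax [-0.0078  0.0027 -1.    ] F [0.91 0.35 0.23] w 0.996 q [ 0.25  0.2  -0.56  1.86  0.11  1.13 -0.32]
[[-0.02, -0.29, 0.07, -0.01, 0.02, 0.06, -1], [-0.03, -0.29, 0.06, 0.0, -0.0, -0.0, -1], [-0.03, -0.29, 0.06, 0.0, 0.0, -0.0, -1], [-0.03, -0.29, 0.06, 0.0, 0.0, -0.0, -1], [-0.03, -0.29, 0.06, 0.0, 0.0, -0.0, -1]]
```

play_rows(rows=[[-0.02,-0.29,0.07,-0.01,0.02,0.06,-1],[-0.03,-0.29,0.06,0,0,0,-1],[-0.03,-0.29,0.06,0,0,0,-1],[-0.03,-0.29,0.06,0,0,0,-1],[-0.03,-0.29,0.06,0,0,0,-1]])

```text
clock: 2.1
position: [0.4376, 0.2798, 0.2124]
ee_rot: [3.138, -0.016, 0.009]
force: [1.2, 0.0, 0.6]
width: 1.001
```

```bash
python3 -c "
from h import *
plan([[.432,.324,.15]],-.5)"
```

```text
t2.10 pos [437.6 279.8 212.4] xaz -0.57 zax [ 0.0055 -0.0031 -1.    ] F [1.18 0.02 0.58] w 1.001 q [-0.18  0.35 -0.64  1.81  0.24  1.06 -0.92]
[[-0.02, -0.17, 0.24, 0.01, -0.01, -0.0, -1], [-0.02, -0.12, 0.17, -0.0, 0.0, 0.0, -1]]
```

play_rows(rows=[[-0.02,-0.17,0.24,0.01,-0.01,0,-1],[-0.02,-0.12,0.17,0,0,0,-1],[0,0,0,0,0,0,-1]])

```text
clock: 2.4
position: [0.4287, 0.3325, 0.1479]
ee_rot: [-3.136, 0.002, 0.002]
force: [-0.2, 0.3, 0.5]
width: 1.0
```

```bash
python3 - <<'E'
from h import *
goto([.432,.324,.015],-.5)
for n in CM:
    im=get_image(n); cv2.imwrite(f"pics/{n}1.png",im)
    c=proj(n,observe()["position"])[0]; print(n,c); u,v=c.astype(int)
    cv2.imwrite(f"pics/{n}1c.png",cv2.resize(im[v-60:v+60,u-75:u+75],None,fx=5,fy=5,interpolation=cv2.INTER_CUBIC))
E
```

```text
t2.40 pos [428.7 332.5 147.9] xaz -0.07 zax [-0.0014  0.006  -1.    ] F [-0.22  0.33  0.47] w 1.000 q [-0.3   0.46 -0.62  1.84  0.32  0.94 -1.06]
shift/0.15: [0.024 0.062 0.885] dist 133.2
turn/0.5: [-0.012  0.003  0.015] deg [-0.34  0.08  0.43]
scene [372.04091029 153.94978936]
top [130.86363439 225.26345228]
```

View pics/scene1c.png

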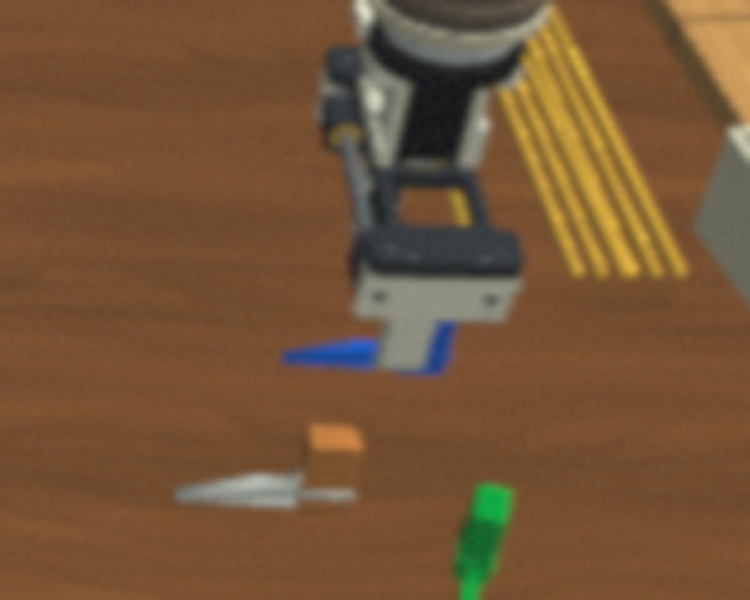

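View pics/top1c.png

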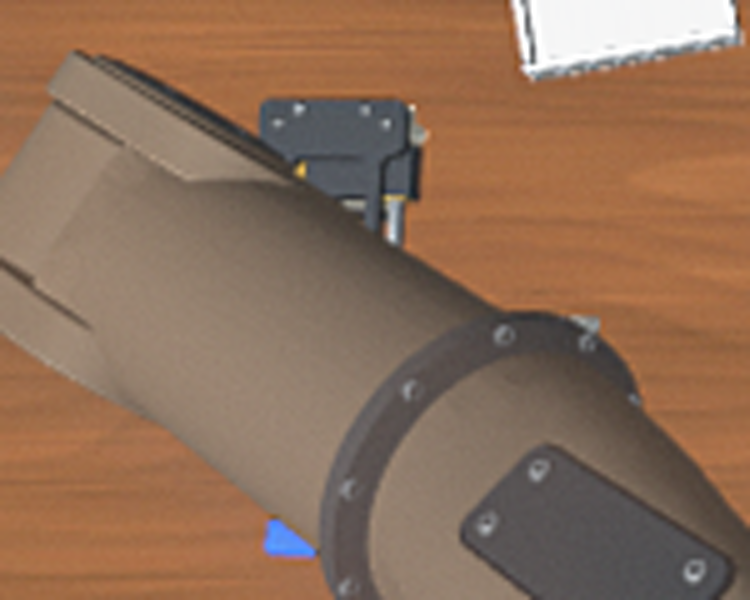

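```bash
python3 - <<'E'
from h import *
u0,v0=372-75,153-60
print(crop((404,369),(u0,v0),5))
for dx in (.046,.055,.065): print(dx,proj("scene",[.4287+dx,.3325,.148]))
E
```

```text
[377.4, 166.4]
0.046 [[374.74538589 165.10698241]]
0.055 [[375.22885505 167.34504767]]
0.065 [[375.7727113  169.86265561]]
```

play_rows(rows=[[0.02,0.06,0.26,-0.01,0,0.02,-1],[0,0,0.26,0,0,0,-1],[0,0,0.16,0,0,0,-1],[0,0,0,0,0,0,-1]])

```text
clock: 2.9
position: [0.4405, 0.3185, 0.0511]
ee_rot: [-3.138, 0.035, -0.017]
force: [-0.2, -0.2, 1.1]
width: 1.0
```

```bash
python3 - <<'E'
from h import *
goto([.432,.324,.0155],-.5)
for n in ("scene",):
    im=get_image(n); u,v=360,180
    cv2.imwrite(f"pics/{n}2c.png",cv2.resize(im[v-40:v+30,u-45:u+45],None,fx=8,fy=8,interpolation=cv2.INTER_CUBIC))
E
```

```text
t2.90 pos [440.5 318.5  51.1] xaz -1.28 zax [ 0.0111  0.003  -0.9999] F [-0.24 -0.16  1.1 ] w 1.000 q [-0.34  0.58 -0.54  1.93  0.44  0.74 -1.15]
shift/0.15: [-0.06  -0.035  0.237] dist 37.0
turn/0.5: [-0.006 -0.022 -0.027] deg [-0.18 -0.63 -0.78]
```

View pics/scene2c.png

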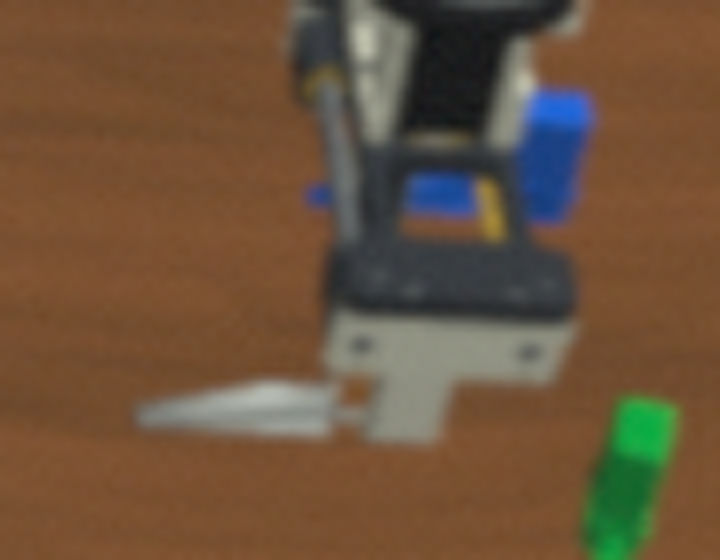

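play_rows(rows=[[-0.05,-0.03,0.08,0,-0.02,-0.03,-1],[0,0,0.07,0,0,0,-1],[0,0,0,0,0,0,-1]])

```text
clock: 3.25
position: [0.4365, 0.3252, 0.0331]
ee_rot: [-3.133, 0.013, -0.012]
force: [0.7, -0.7, -0.3]
width: 1.001
```

```bash
python3 -c "
from h import *
goto([.432,.324,.0155],-.5)"
```

```text
t3.25 pos [436.5 325.2  33.1] xaz -0.49 zax [ 0.0078  0.0081 -0.9999] F [ 0.67 -0.75 -0.33] w 1.001 q [-0.36  0.6  -0.53  1.94  0.46  0.7  -1.17]
shift/0.15: [-0.031  0.009  0.117] dist 18.2
turn/0.5: [-0.016 -0.015  0.001] deg [-0.47 -0.44  0.02]
```

play_rows(rows=[[-0.02,0,0.07,-0.01,-0.01,0,-1],[-0.01,0,0.04,-0.01,-0.01,0,-1],[0,0,0.02,0,0,0,-1]])

```text
clock: 3.55
position: [0.4325, 0.3261, 0.0135]
ee_rot: [3.14, -0.013, -0.002]
force: [0.6, 0.2, -0.3]
width: 1.003
```

```bash
python3 -c "
from h import *
goto([.432,.324,.0155],-.5)"
```

```text
t3.55 pos [432.5 326.1  13.5] xaz -0.48 zax [-0.0011 -0.0012 -1.    ] F [ 0.57  0.22 -0.3 ] w 1.003 q [-0.38  0.63 -0.51  1.95  0.48  0.68 -1.19]
shift/0.15: [-0.003  0.014 -0.013] dist 3.0
turn/0.5: [0.002 0.002 0.001] deg [0.07 0.06 0.02]
```

play_rows(rows=[[0,0.01,-0.01,0,0,0,1],[0,0,0,0,0,0,1],[0,0,0,0,0,0,1],[0,0,0,0,0,0,1],[0,0,0,0,0,0,1]], force=55)

```text
clock: 4.05
position: [0.4325, 0.3246, 0.0151]
ee_rot: [3.14, -0.013, -0.002]
force: [-0.0, 0.2, -0.0]
width: 0.613
```

```bash
python3 -c "
from h import *
goto([.432,.324,.2],-12)"
```

```text
t4.05 pos [432.5 324.6  15.1] xaz -0.47 zax [-0.0011 -0.0013 -1.    ] F [-0.    0.16 -0.02] w 0.613 q [-0.38  0.63 -0.51  1.95  0.47  0.68 -1.19]
shift/0.15: [-0.005  0.006 -1.233] dist 184.9
turn/0.5: [0.003 0.002 0.403] deg [ 0.08  0.06 11.53]
```

play_rows(rows=[[0,0,0,0,0,0,1],[0,0,0,0,0,0,1],[0,0,0,0,0,0,1],[0,0,0,0,0,0,1],[0,0,0,0,0,0,1]])

```text
clock: 4.55
position: [0.4326, 0.3247, 0.0153]
ee_rot: [3.141, -0.013, -0.001]
force: [0.1, 0.2, 0.4]
width: 0.216
```

play_rows(rows=[[0,0,0,0,0,0,1],[0,0,0,0,0,0,1],[0,0,0,0,0,0,1]])

```text
clock: 4.85
position: [0.4326, 0.3247, 0.0153]
ee_rot: [3.14, -0.013, -0.001]
force: [-0.5, 0.1, -0.1]
width: 0.22
```

```bash
python3 -c "
from h import *
st()"
```

```text
t4.85 pos [432.6 324.7  15.3] xaz -0.47 zax [-8.0e-04 -1.1e-03 -1.0e+00] F [-0.54  0.15 -0.05] w 0.220 q [-0.38  0.63 -0.51  1.95  0.47  0.68 -1.19]
```

play_rows(rows=[[0,0,-0.05,0,0,0,1],[0,0,-0.15,0,0,0,1],[0,0,-0.2,0,0,0,1],[0,0,-0.2,0,0,0,1],[0,0,-0.2,0,0,0,1]])

```text
clock: 5.35
position: [0.4298, 0.3225, 0.1364]
ee_rot: [3.135, -0.011, -0.014]
force: [0.4, 0.3, -1.0]
width: 0.215
```

```bash
python3 -c "
from h import *
plan([[.594,.127,.16]],-12.9,step=.035,grip=1,maxrows=9)"
```

```text
t5.35 pos [429.8 322.5 136.4] xaz -0.40 zax [-0.0092 -0.0069 -0.9999] F [ 0.37  0.33 -1.01] w 0.215 q [-0.29  0.47 -0.61  1.85  0.33  0.94 -1.06]
[[0.15, 0.18, -0.02, 0.01, 0.01, 0.28, 1], [0.17, 0.15, -0.02, 0.01, 0.01, 0.16, 1], [0.19, 0.14, -0.02, 0.0, 0.0, -0.0, 1], [0.19, 0.14, -0.02, 0.0, 0.0, 0.0, 1], [0.19, 0.14, -0.02, 0.0, 0.0, 0.0, 1], [0.19, 0.14, -0.02, 0.0, 0.0, 0.0, 1], [0.19, 0.14, -0.02, 0.0, 0.0, 0.0, 1], [0.06, 0.05, -0.01, 0.0, 0.0, 0.0, 1]]
```

play_rows(rows=[[0.15,0.18,-0.08,0.01,0.01,0.2,1],[0.17,0.15,-0.05,0.01,0.01,0.15,1],[0.19,0.14,-0.03,0,0,0.08,1],[0.19,0.14,-0.02,0,0,0,1],[0.15,0.11,-0.02,0,0,0,1]])

```text
clock: 5.85
position: [0.542, 0.1995, 0.1757]
ee_rot: [-3.111, 0.343, -0.012]
force: [0.1, -0.6, -0.8]
width: 0.214
```

```bash
python3 -c "
from h import *
plan([[.594,.127,.16]],-12.9,step=.02,grip=1,maxrows=9)"
```

```text
t5.85 pos [542.  199.5 175.7] xaz -12.57 zax [ 0.0091  0.0104 -0.9999] F [ 0.1  -0.58 -0.83] w 0.214 q [-0.05  0.46 -0.54  1.73  0.27  1.01 -0.91]
[[0.1, 0.09, 0.02, -0.02, -0.01, 0.01, 1], [0.1, 0.09, 0.02, -0.0, -0.0, -0.0, 1], [0.1, 0.09, 0.02, -0.0, -0.0, 0.0, 1], [0.1, 0.09, 0.02, 0.0, 0.0, 0.0, 1], [0.05, 0.05, 0.01, -0.0, 0.0, 0.0, 1]]
```

play_rows(rows=[[0.1,0.09,0.01,-0.02,-0.01,0.01,1],[0.1,0.09,0.02,0,0,0,1],[0.1,0.08,0.02,0,0,0,1],[0.06,0.06,0.02,0,0,0,1],[0.02,0.03,0.01,0,0,0,1]])

```text
clock: 6.35
position: [0.5886, 0.13, 0.1639]
ee_rot: [-3.121, 0.359, -0.0]
force: [-0.6, 0.7, -1.4]
width: 0.216
```

```bash
python3 -c "
from h import *
goto([.594,.127,.16],-12.9)"
```

```text
t6.35 pos [588.6 130.  163.9] xaz -13.11 zax [ 3.e-04  2.e-04 -1.e+00] F [-0.63  0.66 -1.41] w 0.216 q [ 0.05  0.51 -0.51  1.67  0.28  1.03 -0.79]
shift/0.15: [0.04  0.011 0.026] dist 7.3
turn/0.5: [-0.001 -0.001 -0.007] deg [-0.01 -0.02 -0.21]
```

play_rows(rows=[[0.04,0.01,0.05,0,0,0,1],[0.01,0,0.05,0,0,0,1],[0,0,0.02,0,0,0,1],[0,0,0,0,0,0,1]])

```text
clock: 6.75
position: [0.5941, 0.1288, 0.1435]
ee_rot: [-3.121, 0.354, 0.004]
force: [0.2, 0.7, -1.6]
width: 0.219
```

```bash
python3 - <<'E'
from h import *
goto([.594,.127,.16],-12.9)
for n,(u,v) in dict(scene=(250,190),top=(240,180)).items():
    im=get_image(n); cv2.imwrite(f"pics/{n}3.png",im)
    cv2.imwrite(f"pics/{n}3c.png",cv2.resize(im[v-35:v+35,u-45:u+45],None,fx=8,fy=8,interpolation=cv2.INTER_CUBIC))
E
```

```text
t6.75 pos [594.1 128.8 143.5] xaz -12.96 zax [-0.0023  0.001  -1.    ] F [ 0.2   0.69 -1.65] w 0.219 q [ 0.04  0.54 -0.51  1.68  0.3   1.   -0.79]
shift/0.15: [ 0.002  0.012 -0.11 ] dist 16.6
turn/0.5: [-0.001  0.005 -0.002] deg [-0.02  0.14 -0.06]
```

View pics/scene3c.png

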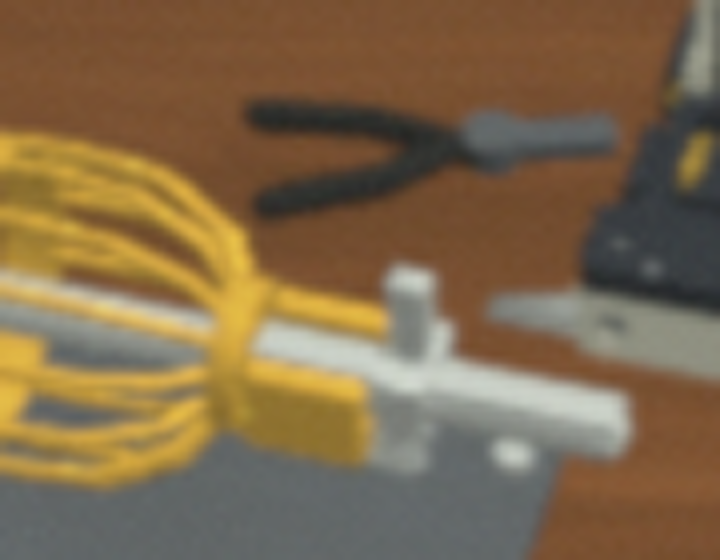

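View pics/top3c.png

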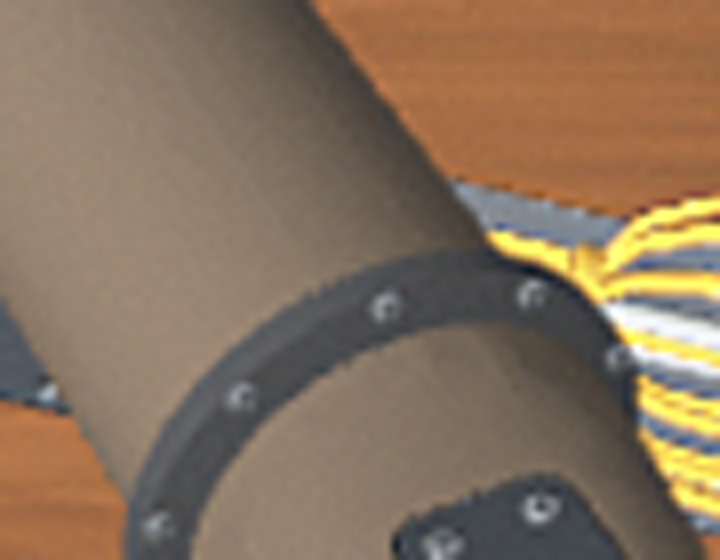

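```bash
python3 - <<'E'
from h import *
o=observe()["position"]; yaw=np.radians(-102.96)
C=lambda a,b:crop((a,b),(205,155),8)
tip=place([o[0],o[1],yaw],[[.085,0,o[2]-.0153+.001],[.085,-.0045,o[2]-.0153],[.085,.0045,o[2]-.0153+.002],[.083,.0,o[2]-.0143]])
print("pred",proj("scene",tip)); print("obs tip",C(488,308))
p=[.569,.018,yaw]
pts=dict(rodend_axis=[-.075,0,.085],end_topL=[-.073,.0075,.095],end_topR=[-.073,-.0075,.095],tabtop=[-.0015,0,.1375],clipbridgefrontNear=[-.0105,-.0185,.1025],legbot=[-.0105,-.0185,.065],hubR=[.0105,-.018,.099])
for k,v in pts.items():
    q=proj("scene",place(p,v))[0]; print(k,np.round(q,1),"crop8",np.round((q+.5-[205,155])*8-.5))
im=cv2.imread("pics/scene3.png")
cv2.imwrite("pics/s3z.png",cv2.resize(im[185:220,240:290],None,fx=16,fy=16,interpolation=cv2.INTER_CUBIC))
E
```

```text
pred [[265.86318055 192.61339929]
 [266.327427   191.6989137 ]
 [265.39562799 193.53439737]
 [266.61226562 192.76461231]]
obs tip [265.5625, 193.0625]
rodend_axis [282.7 208.1] crop8 [625. 428.]
end_topL [281.4 207.4] crop8 [615. 423.]
end_topR [282.8 203.4] crop8 [626. 390.]
tabtop [255.7 188.5] crop8 [409. 272.]
clipbridgefrontNear [261.  193.8] crop8 [452. 314.]
legbot [261.  203.5] crop8 [452. 391.]
hubR [253.4 193.3] crop8 [391. 310.]
```

View pics/s3z.png

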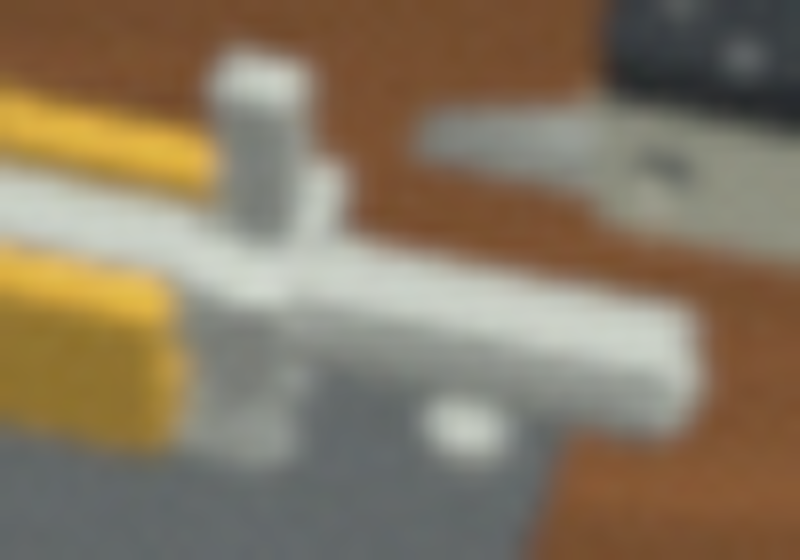

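```bash
python3 - <<'E'
from h import *
g=cv2.cvtColor(cv2.imread("pics/scene3.png"),cv2.COLOR_BGR2GRAY).astype(float)
yaw=np.radians(-102.96)
def line(y,z,p=(.569,.018,yaw)):
    return proj("scene",place(p,[[x,y,z] for x in (-.07,-.015)]))
def at(l,u): return l[0,1]+(u-l[0,0])*(l[1,1]-l[0,1])/(l[1,0]-l[0,0])
up=line(-.0075,.095); up2=line(-.0075,.095,(.573,.018,yaw))
# bottom silhouette: min over cylinder
ang=np.linspace(0,2*np.pi,73)
lo=[line(.01*np.cos(a),.085+.01*np.sin(a)) for a in ang]
for u in range(264,283,2):
    col=g[:,u]; s=col[192:216]; lob=max(at(l,u) for l in lo)
    k=at(up,u); a=slice(int(k)-4,int(k)+5); c=col[a]; mid=(c[:2].mean()+c[-2:].mean())/2
    i=np.argmax(c>mid); e=int(k)-4+i-1+(mid-c[i-1])/(c[i]-c[i-1])
    print(u,"upper obs %.2f pred %.2f (+4mm x: %.2f)"%(e,k,at(up2,u)),"low pred %.2f"%lob,s.astype(int))
E
```

```text
264 upper obs 200.02 pred 199.49 (+4mm x: 200.59) low pred 208.07 [ 90  93  92  90  87  88  88 101 145 188 204 203 188 155 145 135 120 108
 102 102 103 105 103 103]
266 upper obs 200.48 pred 199.90 (+4mm x: 201.01) low pred 208.49 [106 114 112  98  88  89  89  90 123 174 200 204 196 166 148 139 127 117
 129 138 124 110 106 104]
268 upper obs 200.88 pred 200.31 (+4mm x: 201.42) low pred 208.91 [123 130 124 103  92  88  88  90 108 152 193 203 203 183 155 143 134 139
 173 193 184 143 115 105]
270 upper obs 201.35 pred 200.72 (+4mm x: 201.83) low pred 209.33 [131 136 128 118  99  91  89  89  95 131 184 203 205 196 161 146 138 134
 157 182 179 147 118 106]
272 upper obs 201.64 pred 201.14 (+4mm x: 202.24) low pred 209.75 [137 143 136 130 106  92  90  91  91 114 165 196 205 200 180 155 141 130
 122 122 118 112 106 102]
274 upper obs 202.23 pred 201.55 (+4mm x: 202.66) low pred 210.17 [146 153 144 134 116  99  90  92  92  99 138 188 203 206 195 163 148 138
 123 107  99  97  97  95]
276 upper obs 202.59 pred 201.96 (+4mm x: 203.07) low pred 210.60 [146 153 147 137 132 111  98  92  93  94 121 176 199 206 199 177 153 142
 129 112 101  96  96  98]
278 upper obs 203.31 pred 202.37 (+4mm x: 203.48) low pred 211.02 [131 141 139 138 139 138 130 109  96  90 104 149 193 206 205 190 162 147
 137 123 103  97  96 100]
280 upper obs 203.77 pred 202.78 (+4mm x: 203.90) low pred 211.44 [126 135 122 118 143 151 145 127 106  93  95 128 183 203 206 198 168 153
 149 133 107  97  97  99]
282 upper obs 203.97 pred 203.19 (+4mm x: 204.31) low pred 211.86 [109 131 126 109 122 140 142 132 109  94  90 109 154 177 182 188 184 169
 150 130 105  96  98  97]
```

```bash
python3 - <<'E'
from h import *
g=cv2.cvtColor(cv2.imread("pics/top0.png"),cv2.COLOR_BGR2GRAY).astype(float)
yaw=np.radians(-102.96)
ang=np.linspace(0,2*np.pi,73)
sec=[(.01*np.cos(a),.085+.01*np.sin(a)) for a in ang]+[(.0075,.095),(-.0075,.095)]
P=(.569,.018,yaw)
L=[proj("top",place(P,[[x,y,z] for x in (-.07,-.015)])) for y,z in sec]
at=lambda l,u: l[0,1]+(u-l[0,0])*(l[1,1]-l[0,1])/(l[1,0]-l[0,0])
print("rod x -75,-15 ->",L[0])
cs=[];us=[]
for u in range(225,243):
    v=[at(l,u) for l in L]; a,b=min(v),max(v)
    col=g[:,u]
    print(u,"pred %.2f %.2f"%(a,b),col[int(a)-4:int(b)+6].astype(int),"from",int(a)-4)
E
```

```text
rod x -75,-15 -> [[224.5335681  171.23882652]
 [242.92488273 175.50347485]]
225 pred 171.29 178.35 [123 118 113 109 230 249 245 243 244 248 242 134 103 117 112 116 124] from 167
226 pred 171.52 178.58 [121 120 115 112 195 248 245 243 243 239 238 159 112 115 112 116 124] from 167
227 pred 171.75 178.82 [121 119 115 114 138 250 246 243 243 246 233 175 118 114 114 118 124] from 167
228 pred 171.98 179.05 [122 119 116 119  99 250 247 243 242 244 237 202 128 111 111 116 127 117] from 167
229 pred 172.21 179.28 [118 117 119 114 239 248 244 243 244 238 234 143 109 110 118 120 119] from 168
230 pred 172.45 179.51 [122 117 121 117 193 248 245 242 243 238 235 145 106 113 118 116 121] from 168
231 pred 172.68 179.75 [116 117 121 122 140 250 246 243 243 246 235 164 112 111 119 117 120] from 168
232 pred 172.91 179.98 [122 118 121 123  91 249 247 243 242 244 247 209 125 108 119 118 119] from 168
233 pred 173.14 180.21 [117 121 125 103 242 248 243 242 244 237 231 137 107 118 120 118 118] from 169
234 pred 173.37 180.44 [120 119 125 107 219 250 244 242 243 240 234 140 107 126 128 122 130] from 169
235 pred 173.60 180.67 [117 123 124 110 141 250 246 242 242 247 235 156 125 158 145 136 136] from 169
236 pred 173.84 180.91 [118 120 127 117  91 250 247 243 242 245 245 204 139 131 136 137 137] from 169
237 pred 174.07 181.14 [130 130 120  88 241 248 243 242 245 228 225 147 130 131 138 136 137] from 170
238 pred 174.30 181.37 [158 139 135 122 225 249 244 242 244 247 238 145 128 135 138 136 136] from 170
239 pred 174.53 181.60 [129 130 133 126 155 248 246 242 242 238 231 159 129 131 137 137 135] from 170
240 pred 174.76 181.84 [151 131 130 125 147 251 246 243 243 246 244 207 138 132 137 138 133] from 170
241 pred 175.00 182.07 [243 154 125 129  92 243 247 243 242 244 225 242 155 125 131 132 131 135] from 170
242 pred 175.23 182.30 [186 129 130 120 238 249 244 242 243 246 232 162 174 138 135 171 139] from 171
```

play_rows(rows=[[0.016,0.02,0.03,0,0,0.01,1],[0,0.01,0.05,0,0,0,1],[0,0,0.05,0,0,0,1],[0,0,0.02,0,0,0,1],[0,0,0,0,0,0,1]])

```text
clock: 7.35
position: [0.5956, 0.1242, 0.1202]
ee_rot: [-3.12, 0.362, 0.001]
force: [-0.7, -0.2, -0.8]
width: 0.217
```

```bash
cat >> h.py <<'E'
FX=np.array([.5792,.055]);FY=np.radians(-103.2);SEATY=.018
def wed():
    p,R=st(); d=np.array([np.cos(FY),np.sin(FY)]);n=np.array([-d[1],d[0]])
    x0=(SEATY-FX[1])/d[1]; # seat along-coordinate
    r=p[:2]-FX; tipd=np.array([np.cos(np.arctan2(R[1,1],R[0,1])),np.sin(np.arctan2(R[1,1],R[0,1]))])
    t=r+.085*tipd
    print("tip along (mm, seat=0) %.1f lat tip %.1f lat handle %.1f sole z %.1f yawerr %.2f tilt along %.2f lat %.2f deg"%((t@d-x0)*1e3,t@n*1e3,r@n*1e3,(p[2]-.0153)*1e3,np.degrees(np.arctan2(R[1,1],R[0,1])-FY),np.degrees(R[:2,2]@tipd),np.degrees(R[:2,2]@n)))
E
python3 -c "
from h import *
wed()"
```

```text
t7.35 pos [595.6 124.2 120.2] xaz -13.22 zax [-7.0e-04  1.3e-03 -1.0e+00] F [-0.66 -0.23 -0.83] w 0.217 q [ 0.04  0.57 -0.49  1.71  0.32  0.95 -0.8 ]
tip along (mm, seat=0) -24.1 lat tip 0.2 lat handle 0.2 sole z 104.9 yawerr -0.02 tilt along -0.06 lat -0.06 deg
```

```bash
python3 - <<'E'
from h import *
im=get_image("scene");cv2.imwrite("pics/s4.png",im)
cv2.imwrite("pics/s4z.png",cv2.resize(im[180:220,240:290],None,fx=14,fy=14,interpolation=cv2.INTER_CUBIC))
p=observe()["position"]
W=(p[0],p[1],FY)
for q in ([.085,-.0045,p[2]-.0153+.002],[.085,.0045,p[2]-.0153]): print((proj("scene",place(W,q))+.5-[240,180])*14)
E
```

```text
[[349.91560397 255.97056419]]
[[336.62167568 296.73183835]]
```

View pics/s4z.png

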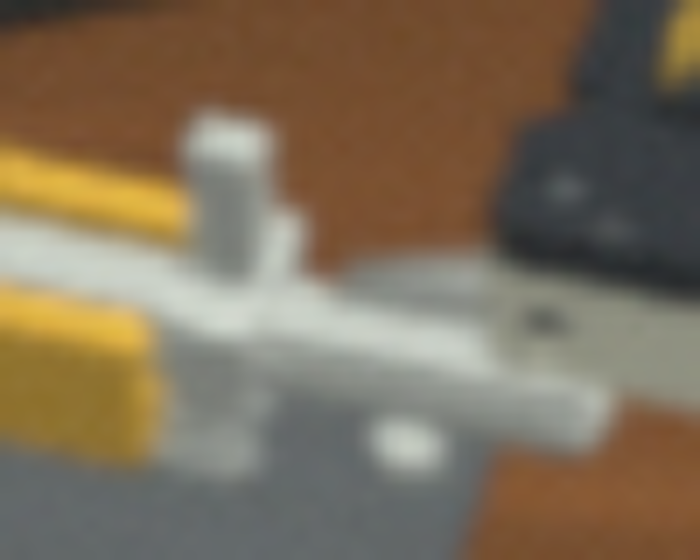

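play_rows(rows=[[0,0,0.015,0,0,0,1],[0,0,0.015,0,0,0,1],[0,0,0.01,0,0,0,1],[0,0,0.005,0,0,0,1],[0,0,0,0,0,0,1]])

```text
clock: 7.9
position: [0.5961, 0.1245, 0.1136]
ee_rot: [-3.119, 0.361, -0.0]
force: [0.5, -0.4, -0.6]
width: 0.214
```

```bash
python3 -c "
from h import *
wed()"
```

```text
t7.90 pos [596.1 124.5 113.6] xaz -13.21 zax [ 4.0e-04  1.7e-03 -1.0e+00] F [ 0.51 -0.4  -0.59] w 0.214 q [ 0.04  0.57 -0.49  1.71  0.32  0.94 -0.81]
tip along (mm, seat=0) -24.6 lat tip 0.5 lat handle 0.5 sole z 98.3 yawerr -0.01 tilt along -0.10 lat -0.00 deg
```

play_rows(rows=[[-0.002,0,0.006,0,0,0,1],[0,0,0.006,0,0,0,1],[0,0,0.003,0,0,0,1]])

```text
clock: 8.2
position: [0.5959, 0.1247, 0.1114]
ee_rot: [-3.119, 0.361, -0.001]
force: [-1.1, 0.4, -0.6]
width: 0.217
```

```bash
python3 -c "
from h import *
wed()"
```

```text
t8.20 pos [595.9 124.7 111.4] xaz -13.22 zax [ 8.0e-04  1.8e-03 -1.0e+00] F [-1.11  0.36 -0.65] w 0.217 q [ 0.04  0.57 -0.49  1.71  0.32  0.93 -0.81]
tip along (mm, seat=0) -24.6 lat tip 0.3 lat handle 0.4 sole z 96.1 yawerr -0.02 tilt along -0.11 lat 0.02 deg
```

play_rows(rows=[[-0.002,0,0.003,0,0,0,1]])

```text
clock: 8.3
position: [0.5956, 0.1247, 0.1109]
ee_rot: [-3.119, 0.361, -0.001]
force: [1.0, -0.6, -1.3]
width: 0.216
```

play_rows(rows=[[0,0,0.003,0,0,0,1]])

```text
clock: 8.4
position: [0.5956, 0.1248, 0.1105]
ee_rot: [-3.119, 0.361, -0.001]
force: [-0.8, 0.9, 1.3]
width: 0.213
```

play_rows(rows=[[0,0,0.003,0,0,0,1]])

```text
clock: 8.5
position: [0.5957, 0.1249, 0.1104]
ee_rot: [-3.119, 0.361, -0.002]
force: [-1.5, -0.5, 5.1]
width: 0.222
```

play_rows(rows=[[0,0,0.002,0,0,0,1]])

```text
clock: 8.6
position: [0.5958, 0.1248, 0.1104]
ee_rot: [-3.119, 0.361, -0.002]
force: [-1.0, 0.1, 2.9]
width: 0.21
```

play_rows(rows=[[0,0,0.002,0,0,0,1]])

```text
clock: 8.7
position: [0.5959, 0.1248, 0.1104]
ee_rot: [-3.119, 0.361, -0.002]
force: [-0.8, -0.0, 2.8]
width: 0.218
```

```bash
python3 -c "
from h import *
wed()"
```

```text
t8.70 pos [595.9 124.8 110.4] xaz -13.22 zax [ 0.0018  0.0015 -1.    ] F [-0.79 -0.05  2.82] w 0.218 q [ 0.04  0.58 -0.49  1.72  0.32  0.93 -0.81]
tip along (mm, seat=0) -24.8 lat tip 0.2 lat handle 0.3 sole z 95.1 yawerr -0.02 tilt along -0.11 lat 0.08 deg
```

play_rows(rows=[[0,0,0.0025,0,0,0,1]])

```text
clock: 8.8
position: [0.596, 0.1249, 0.1104]
ee_rot: [-3.119, 0.361, -0.003]
force: [-1.2, -1.0, 5.8]
width: 0.214
```

play_rows(rows=[[0,0,0.0025,0,0,0,1],[0,0,0.0025,0,0,0,1],[0,0,0.0025,0,0,0,1]])

```text
clock: 9.1
position: [0.5964, 0.1249, 0.1104]
ee_rot: [-3.119, 0.361, -0.005]
force: [-1.0, -0.2, 6.6]
width: 0.213
```

```bash
python3 - <<'E'
from h import *
wed()
im=get_image("scene");cv2.imwrite("pics/s5.png",im)
cv2.imwrite("pics/s5z.png",cv2.resize(im[180:220,240:290],None,fx=14,fy=14,interpolation=cv2.INTER_CUBIC))
E
```

```text
t9.10 pos [596.4 124.9 110.4] xaz -13.22 zax [ 0.0034  0.0011 -1.    ] F [-1.02 -0.22  6.55] w 0.213 q [ 0.04  0.57 -0.49  1.72  0.33  0.93 -0.81]
tip along (mm, seat=0) -24.9 lat tip 0.8 lat handle 0.8 sole z 95.1 yawerr -0.02 tilt along -0.11 lat 0.18 deg
```

View pics/s5z.png

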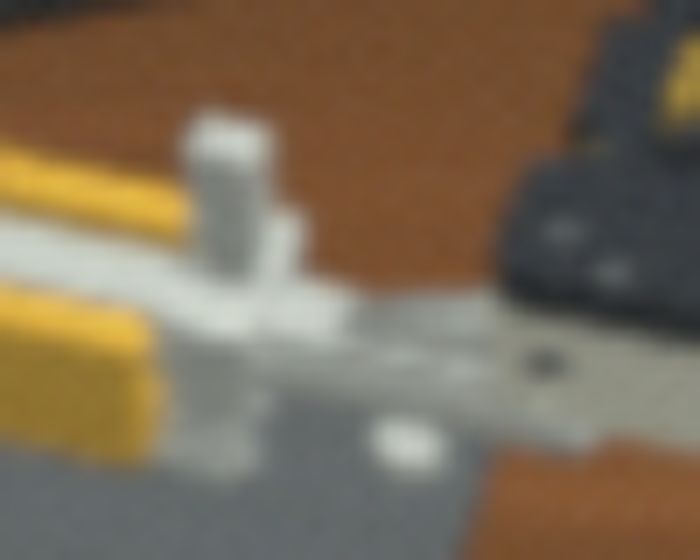

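play_rows(rows=[[-0.003,0,0.0005,0,-0.005,0,1]])

```text
clock: 9.25
position: [0.5963, 0.1249, 0.1105]
ee_rot: [-3.119, 0.361, -0.002]
force: [0.0, -0.4, 1.6]
width: 0.218
```

```bash
python3 -c "
from h import *
wed()"
```

```text
t9.25 pos [596.3 124.9 110.5] xaz -13.22 zax [ 0.0018  0.0016 -1.    ] F [ 0.02 -0.37  1.59] w 0.218 q [ 0.04  0.58 -0.49  1.71  0.32  0.93 -0.81]
tip along (mm, seat=0) -24.9 lat tip 0.7 lat handle 0.7 sole z 95.2 yawerr -0.02 tilt along -0.11 lat 0.08 deg
```

play_rows(rows=[[-0.003,0,0.0017,0,-0.004,0,1]])

```text
clock: 9.35
position: [0.5963, 0.1249, 0.1104]
ee_rot: [-3.119, 0.361, -0.001]
force: [0.5, -0.9, 3.6]
width: 0.213
```

play_rows(rows=[[-0.003,0,0.0017,0,-0.003,0,1]])

```text
clock: 9.45
position: [0.5963, 0.1249, 0.1104]
ee_rot: [-3.118, 0.362, 0.001]
force: [0.7, -1.2, 5.0]
width: 0.213
```

play_rows(rows=[[-0.003,0,0.0017,0,-0.003,0,1]])

```text
clock: 9.55
position: [0.5963, 0.1249, 0.1104]
ee_rot: [-3.118, 0.362, 0.002]
force: [1.4, -0.3, 4.4]
width: 0.213
```

```bash
python3 -c "
from h import *
wed()"
```

```text
t9.55 pos [596.3 124.9 110.4] xaz -13.23 zax [-7.0e-04  2.8e-03 -1.0e+00] F [ 1.42 -0.28  4.43] w 0.213 q [ 0.04  0.58 -0.49  1.71  0.32  0.93 -0.81]
tip along (mm, seat=0) -25.0 lat tip 0.7 lat handle 0.7 sole z 95.1 yawerr -0.03 tilt along -0.15 lat -0.08 deg
```

play_rows(rows=[[-0.002,0.008,0.0012,0,0,0,1],[-0.002,0.01,0.0012,0,0,0,1]])

```text
clock: 9.75
position: [0.5959, 0.124, 0.1107]
ee_rot: [-3.116, 0.36, -0.001]
force: [1.2, 1.9, 4.7]
width: 0.215
```

play_rows(rows=[[-0.001,0.012,0.0012,0,0,0,1],[-0.001,0.012,0.0012,0,0,0,1]])

```text
clock: 9.95
position: [0.595, 0.1218, 0.1107]
ee_rot: [-3.114, 0.358, -0.002]
force: [0.8, 1.8, 5.8]
width: 0.213
```

```bash
python3 -c "
from h import *
wed()"
```

```text
t9.95 pos [595.  121.8 110.7] xaz -13.12 zax [ 0.0021  0.0068 -1.    ] F [0.82 1.8  5.77] w 0.213 q [ 0.05  0.57 -0.49  1.72  0.32  0.93 -0.8 ]
tip along (mm, seat=0) -21.7 lat tip 0.2 lat handle 0.1 sole z 95.4 yawerr 0.08 tilt along -0.41 lat 0.03 deg
```

play_rows(rows=[[0,0.012,0.0,-0.004,0,0,1],[0,0.014,0.0,-0.004,0,0,1]])

```text
clock: 10.15
position: [0.5938, 0.1182, 0.1106]
ee_rot: [-3.118, 0.358, -0.001]
force: [0.4, 1.1, 1.8]
width: 0.214
```

```bash
python3 -c "
from h import *
wed()"
```

```text
t10.15 pos [593.8 118.2 110.6] xaz -13.10 zax [ 9.0e-04  3.4e-03 -1.0e+00] F [0.41 1.13 1.84] w 0.214 q [ 0.05  0.57 -0.49  1.72  0.32  0.93 -0.8 ]
tip along (mm, seat=0) -17.9 lat tip -0.1 lat handle -0.3 sole z 95.3 yawerr 0.10 tilt along -0.20 lat 0.01 deg
```

play_rows(rows=[[0.001,0.013,0.0008,-0.001,0,0.001,1],[0.001,0.013,0.0008,-0.001,0,0.001,1]])

```text
clock: 10.35
position: [0.5931, 0.1146, 0.1105]
ee_rot: [-3.118, 0.359, -0.001]
force: [0.1, 2.2, 5.6]
width: 0.217
```

play_rows(rows=[[0.001,0.013,0.0008,-0.001,0,0.001,1],[0.001,0.013,0.0008,-0.001,0,0.001,1]])

```text
clock: 10.55
position: [0.5927, 0.1107, 0.1105]
ee_rot: [-3.118, 0.361, -0.001]
force: [0.9, 1.0, 5.0]
width: 0.217
```

```bash
python3 -c "
from h import *
wed()"
```

```text
t10.55 pos [592.7 110.7 110.5] xaz -13.19 zax [ 0.0011  0.0022 -1.    ] F [0.9  0.98 4.95] w 0.217 q [ 0.06  0.57 -0.49  1.73  0.32  0.92 -0.79]
tip along (mm, seat=0) -10.3 lat tip 0.4 lat handle 0.4 sole z 95.2 yawerr 0.01 tilt along -0.14 lat 0.03 deg
```

play_rows(rows=[[-0.001,0.012,0.0003,-0.001,0,0,1],[-0.001,0.012,0.0003,-0.001,0,0,1]])

```text
clock: 10.75
position: [0.5916, 0.1072, 0.1104]
ee_rot: [-3.119, 0.361, -0.002]
force: [1.0, 2.3, 4.6]
width: 0.215
```

play_rows(rows=[[-0.001,0.013,0.0003,-0.001,0,0,1],[-0.001,0.013,0.0003,-0.001,0,0,1]])

```text
clock: 10.95
position: [0.5907, 0.1045, 0.1106]
ee_rot: [-3.118, 0.36, -0.003]
force: [1.9, 5.2, 4.1]
width: 0.216
```

```bash
python3 - <<'E'
from h import *
wed()
im=get_image("scene");cv2.imwrite("pics/s6.png",im)
cv2.imwrite("pics/s6z.png",cv2.resize(im[180:220,240:290],None,fx=14,fy=14,interpolation=cv2.INTER_CUBIC))
E
```

```text
t10.95 pos [590.7 104.5 110.6] xaz -13.15 zax [ 0.0021  0.0025 -1.    ] F [1.9  5.19 4.11] w 0.216 q [ 0.08  0.56 -0.49  1.74  0.32  0.92 -0.78]
tip along (mm, seat=0) -3.8 lat tip -0.0 lat handle -0.1 sole z 95.3 yawerr 0.05 tilt along -0.17 lat 0.08 deg
```

View pics/s6z.png

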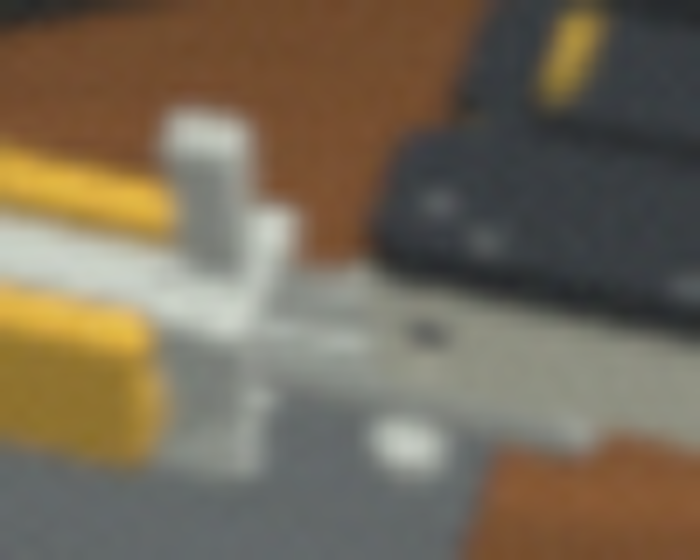

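play_rows(rows=[[-0.001,0.016,0.0002,-0.001,-0.001,0,1],[-0.001,0.018,0.0002,-0.001,-0.001,0,1]])

```text
clock: 11.2
position: [0.5897, 0.1022, 0.1109]
ee_rot: [-3.116, 0.356, -0.003]
force: [1.7, 7.6, 3.3]
width: 0.216
```

play_rows(rows=[[-0.001,0.018,0.0002,-0.001,-0.001,0,1],[-0.001,0.018,0.0002,-0.001,-0.001,0,1]])

```text
clock: 11.4
position: [0.5892, 0.1017, 0.1114]
ee_rot: [-3.11, 0.351, -0.005]
force: [2.7, 9.5, 1.7]
width: 0.215
```

```bash
python3 -c "
from h import *
wed()"
```

```text
t11.40 pos [589.2 101.7 111.4] xaz -12.87 zax [ 0.0046  0.0111 -0.9999] F [2.72 9.53 1.68] w 0.215 q [ 0.09  0.56 -0.5   1.75  0.32  0.91 -0.76]
tip along (mm, seat=0) -0.7 lat tip -0.4 lat handle -0.9 sole z 96.1 yawerr 0.33 tilt along -0.68 lat 0.11 deg
```

play_rows(rows=[[0.003,0.022,0.003,-0.018,0,0.006,1],[0.003,0.024,0.003,-0.018,0,0.006,1]])

```text
clock: 11.6
position: [0.5891, 0.1004, 0.1107]
ee_rot: [-3.12, 0.356, -0.005]
force: [2.6, 11.9, -1.1]
width: 0.212
```

```bash
python3 -c "
from h import *
wed()"
```

```text
t11.60 pos [589.1 100.4 110.7] xaz -13.03 zax [ 0.0031  0.0013 -1.    ] F [ 2.61 11.91 -1.08] w 0.212 q [ 0.08  0.56 -0.49  1.75  0.32  0.92 -0.77]
tip along (mm, seat=0) 0.6 lat tip -0.4 lat handle -0.7 sole z 95.4 yawerr 0.17 tilt along -0.11 lat 0.16 deg
```

play_rows(rows=[[0.003,0.028,0.003,-0.008,-0.002,0.005,1],[0.003,0.03,0.003,-0.008,-0.002,0.005,1]])

```text
clock: 11.8
position: [0.589, 0.0994, 0.1107]
ee_rot: [-3.118, 0.356, -0.004]
force: [2.7, 13.6, 4.3]
width: 0.215
```

```bash
python3 -c "
from h import *
wed()"
```

```text
t11.80 pos [589.   99.4 110.7] xaz -13.03 zax [ 0.0031  0.0035 -1.    ] F [ 2.72 13.62  4.29] w 0.215 q [ 0.09  0.56 -0.49  1.75  0.32  0.91 -0.77]
tip along (mm, seat=0) 1.6 lat tip -0.3 lat handle -0.5 sole z 95.4 yawerr 0.17 tilt along -0.23 lat 0.12 deg
```

play_rows(rows=[[0.003,0.036,0.001,-0.01,-0.002,0.005,1],[0.003,0.036,0.001,-0.01,-0.002,0.005,1]])

```text
clock: 12.0
position: [0.5883, 0.0967, 0.1109]
ee_rot: [-3.117, 0.355, -0.003]
force: [2.7, 11.2, -1.3]
width: 0.215
```

```bash
python3 -c "
from h import *
wed()"
```

```text
t12.00 pos [588.3  96.7 110.9] xaz -13.01 zax [ 0.0022  0.0044 -1.    ] F [ 2.66 11.17 -1.34] w 0.215 q [ 0.09  0.56 -0.5   1.75  0.32  0.91 -0.76]
tip along (mm, seat=0) 4.4 lat tip -0.4 lat handle -0.7 sole z 95.6 yawerr 0.19 tilt along -0.28 lat 0.07 deg
```

Moving well. Continue.

play_rows(rows=[[0.003,0.036,0.003,-0.01,-0.001,0.006,1],[0.003,0.036,0.003,-0.01,-0.001,0.006,1]])

```text
clock: 12.2
position: [0.5878, 0.0943, 0.1109]
ee_rot: [-3.115, 0.356, -0.004]
force: [2.7, 15.1, 2.5]
width: 0.215
```

play_rows(rows=[[0.003,0.036,0.002,-0.01,-0.001,0.006,1],[0.003,0.036,0.002,-0.01,-0.001,0.006,1]])

```text
clock: 12.4
position: [0.5872, 0.092, 0.1111]
ee_rot: [-3.114, 0.356, -0.005]
force: [2.6, 13.8, 1.0]
width: 0.215
```

```bash
python3 -c "
from h import *
wed()"
```

```text
t12.40 pos [587.2  92.  111.1] xaz -13.06 zax [ 0.0037  0.0068 -1.    ] F [ 2.57 13.77  1.  ] w 0.215 q [ 0.1   0.55 -0.5   1.75  0.32  0.91 -0.75]
tip along (mm, seat=0) 9.2 lat tip -0.4 lat handle -0.6 sole z 95.8 yawerr 0.14 tilt along -0.43 lat 0.12 deg
```

play_rows(rows=[[0.003,0.035,0.001,-0.014,-0.002,0.006,1],[0.003,0.035,0.001,-0.014,-0.002,0.006,1]])

```text
clock: 12.6
position: [0.5861, 0.0889, 0.1108]
ee_rot: [-3.118, 0.358, -0.001]
force: [2.6, 10.5, -1.7]
width: 0.216
```

play_rows(rows=[[0.003,0.035,0.001,-0.014,-0.002,0.006,1],[0.003,0.035,0.001,-0.014,-0.002,0.006,1]])

```text
clock: 12.8
position: [0.5848, 0.0852, 0.1104]
ee_rot: [3.119, -0.36, -0.004]
force: [2.2, 12.2, -0.7]
width: 0.212
```

```bash
python3 -c "
from h import *
wed()"
```

```text
t12.80 pos [584.8  85.2 110.4] xaz -13.18 zax [-0.0025 -0.0018 -1.    ] F [ 2.2  12.16 -0.73] w 0.212 q [ 0.11  0.55 -0.49  1.76  0.32  0.92 -0.75]
tip along (mm, seat=0) 16.3 lat tip -1.4 lat handle -1.4 sole z 95.1 yawerr 0.02 tilt along 0.13 lat -0.11 deg
```

play_rows(rows=[[0.01,0.035,0.001,-0.003,0.003,0.002,1],[0.01,0.035,0.001,-0.005,0.003,0.002,1]])

```text
clock: 13.0
position: [0.5853, 0.0814, 0.1105]
ee_rot: [-3.119, 0.356, -0.001]
force: [1.8, 11.3, 4.3]
width: 0.216
```

play_rows(rows=[[0.008,0.035,0.001,-0.008,0.002,0.002,1],[0.008,0.035,0.001,-0.008,0.002,0.002,1]])

```text
clock: 13.2
position: [0.5852, 0.0768, 0.1105]
ee_rot: [-3.12, 0.352, -0.004]
force: [0.5, 9.1, 2.4]
width: 0.212
```

```bash
python3 - <<'E'
from h import *
wed()
im=get_image("scene");cv2.imwrite("pics/s7.png",im)
cv2.imwrite("pics/s7z.png",cv2.resize(im[175:220,230:290],None,fx=12,fy=12,interpolation=cv2.INTER_CUBIC))
E
```

```text
t13.20 pos [585.2  76.8 110.5] xaz -12.87 zax [ 0.0025  0.0015 -1.    ] F [0.49 9.09 2.36] w 0.212 q [ 0.12  0.55 -0.49  1.76  0.32  0.91 -0.73]
tip along (mm, seat=0) 24.4 lat tip 1.4 lat handle 0.9 sole z 95.2 yawerr 0.33 tilt along -0.11 lat 0.12 deg
```

View pics/s7z.png

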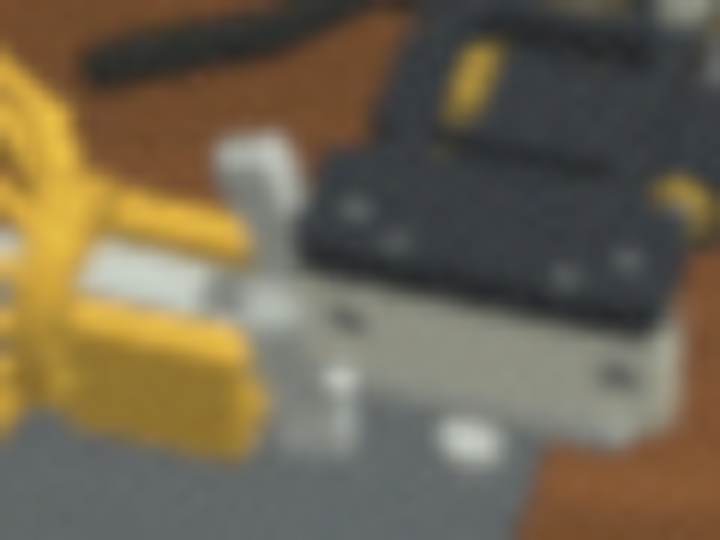

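play_rows(rows=[[-0.006,0.03,0.0,-0.006,0,0.008,1],[-0.004,0.03,0.0,-0.006,0,0.008,1]])

```text
clock: 13.45
position: [0.5824, 0.0716, 0.1105]
ee_rot: [-3.12, 0.36, -0.005]
force: [1.3, 6.1, 1.0]
width: 0.217
```

```bash
python3 -c "
from h import *
wed()"
```

```text
t13.45 pos [582.4  71.6 110.5] xaz -13.16 zax [ 3.e-03  1.e-04 -1.e+00] F [1.33 6.11 1.02] w 0.217 q [ 0.13  0.54 -0.49  1.77  0.32  0.9  -0.73]
tip along (mm, seat=0) 30.1 lat tip -0.7 lat handle -0.7 sole z 95.2 yawerr 0.04 tilt along -0.05 lat 0.17 deg
```

```bash
python3 - <<'E'
from h import *
im=get_image("scene");cv2.imwrite("pics/s8.png",im)
cv2.imwrite("pics/s8z.png",cv2.resize(im[175:220,230:290],None,fx=12,fy=12,interpolation=cv2.INTER_CUBIC))
E
```

```text
(no output)
```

View pics/s8z.png

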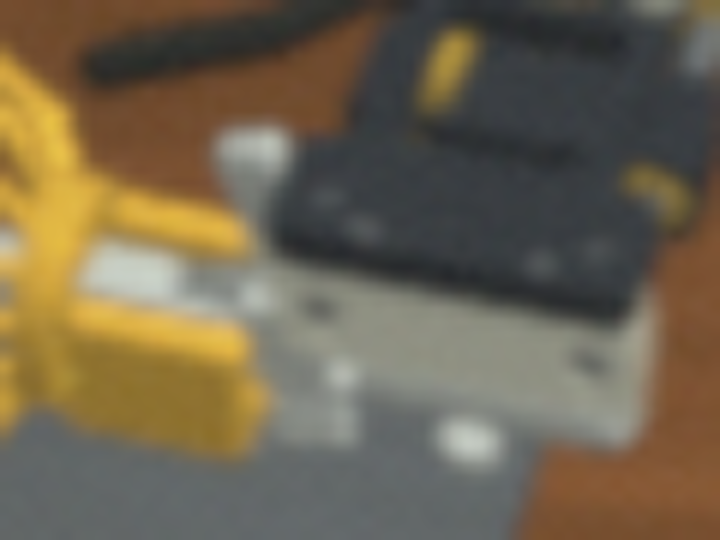

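play_rows(rows=[[0.002,0.026,0.0,-0.005,-0.003,0.002,1]])

```text
clock: 13.6
position: [0.5814, 0.0686, 0.1103]
ee_rot: [3.12, -0.361, 0.001]
force: [0.9, 6.5, 3.4]
width: 0.217
```

play_rows(rows=[[0.002,0.026,0.0,-0.005,-0.003,0.002,1]])

```text
clock: 13.7
position: [0.5808, 0.0656, 0.1103]
ee_rot: [3.119, -0.361, -0.001]
force: [1.2, 4.1, 5.2]
width: 0.214
```

```bash
python3 - <<'E'
from h import *
wed()
im=get_image("scene");cv2.imwrite("pics/s9.png",im)
cv2.imwrite("pics/s9z.png",cv2.resize(im[175:220,230:290],None,fx=12,fy=12,interpolation=cv2.INTER_CUBIC))
E
```

```text
t13.70 pos [580.8  65.6 110.3] xaz -13.19 zax [-0.001  -0.0018 -1.    ] F [1.19 4.13 5.23] w 0.214 q [ 0.14  0.54 -0.49  1.77  0.32  0.91 -0.72]
tip along (mm, seat=0) 36.3 lat tip -0.8 lat handle -0.8 sole z 95.0 yawerr 0.01 tilt along 0.11 lat -0.03 deg
```

View pics/s9z.png

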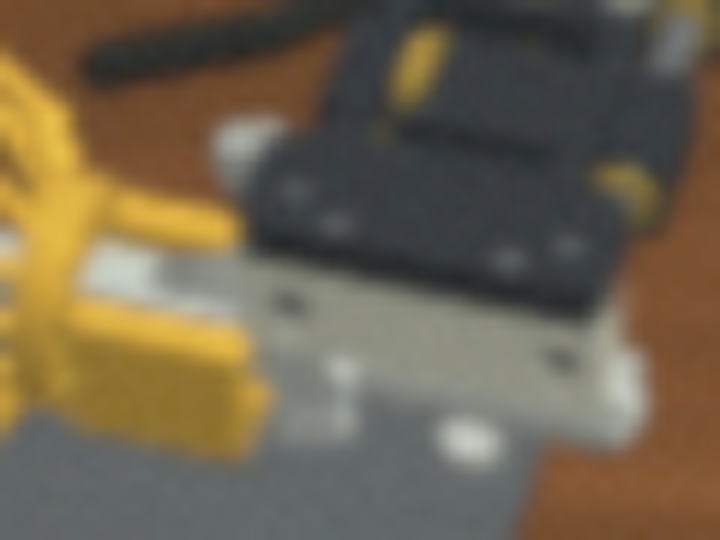

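play_rows(rows=[[0.004,0.018,0.0,-0.001,0,0,1]])

```text
clock: 13.85
position: [0.5806, 0.0625, 0.1103]
ee_rot: [3.118, -0.361, -0.002]
force: [-0.2, 2.7, 4.1]
width: 0.215
```

play_rows(rows=[[0.004,0.012,0.0,-0.001,0,0,1]])

```text
clock: 13.95
position: [0.5807, 0.0605, 0.1103]
ee_rot: [3.118, -0.361, -0.002]
force: [0.6, 2.8, 4.7]
width: 0.213
```

```bash
python3 - <<'E'
from h import *
wed()
im=get_image("scene");cv2.imwrite("pics/s10.png",im)
cv2.imwrite("pics/s10z.png",cv2.resize(im[170:220,230:290],None,fx=12,fy=12,interpolation=cv2.INTER_CUBIC))
E
```

```text
t13.95 pos [580.7  60.5 110.3] xaz -13.21 zax [-0.0018 -0.0028 -1.    ] F [0.64 2.84 4.67] w 0.213 q [ 0.15  0.54 -0.49  1.78  0.32  0.91 -0.71]
tip along (mm, seat=0) 41.3 lat tip 0.2 lat handle 0.2 sole z 95.0 yawerr -0.01 tilt along 0.18 lat -0.06 deg
```

View pics/s10z.png

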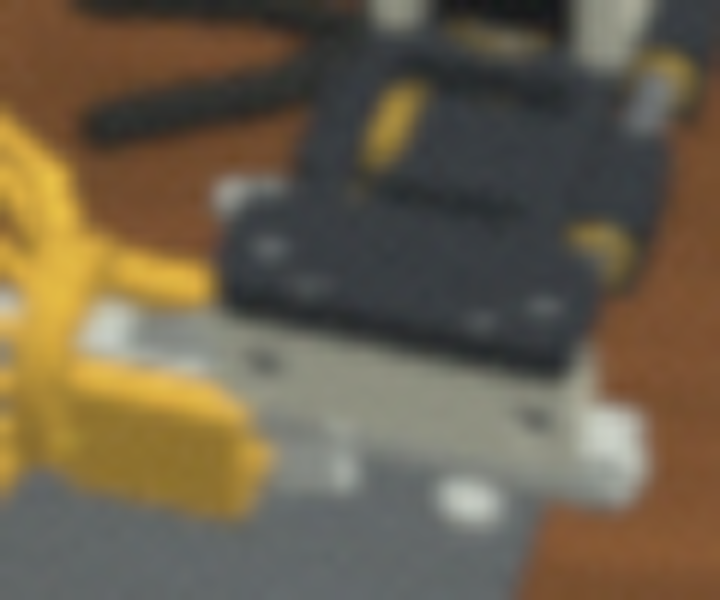

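play_rows(rows=[[0,0,-0.001,0.001,0,0,1],[0,0,-0.001,0.001,0,0,1]])

```text
clock: 14.2
position: [0.5806, 0.0594, 0.1103]
ee_rot: [3.118, -0.362, -0.003]
force: [0.2, 2.3, 2.5]
width: 0.217
```

play_rows(rows=[[0,-0.015,0,0,0,0,1],[0,-0.025,0,0,0,0,1],[0,-0.025,0,0,0,0,1]])

```text
clock: 14.5
position: [0.581, 0.0602, 0.1104]
ee_rot: [3.104, -0.37, -0.009]
force: [-3.3, -6.2, 12.6]
width: 0.215
```

```bash
python3 - <<'E'
from h import *
wed()
im=get_image("scene");cv2.imwrite("pics/s11.png",im)
cv2.imwrite("pics/s11z.png",cv2.resize(im[170:220,230:290],None,fx=12,fy=12,interpolation=cv2.INTER_CUBIC))
E
```

```text
t14.50 pos [581.   60.2 110.4] xaz -13.60 zax [-0.0072 -0.0145 -0.9999] F [-3.3  -6.21 12.57] w 0.215 q [ 0.14  0.54 -0.48  1.77  0.32  0.92 -0.73]
tip along (mm, seat=0) 41.6 lat tip -0.0 lat handle 0.6 sole z 95.1 yawerr -0.40 tilt along 0.90 lat -0.21 deg
```

View pics/s11z.png

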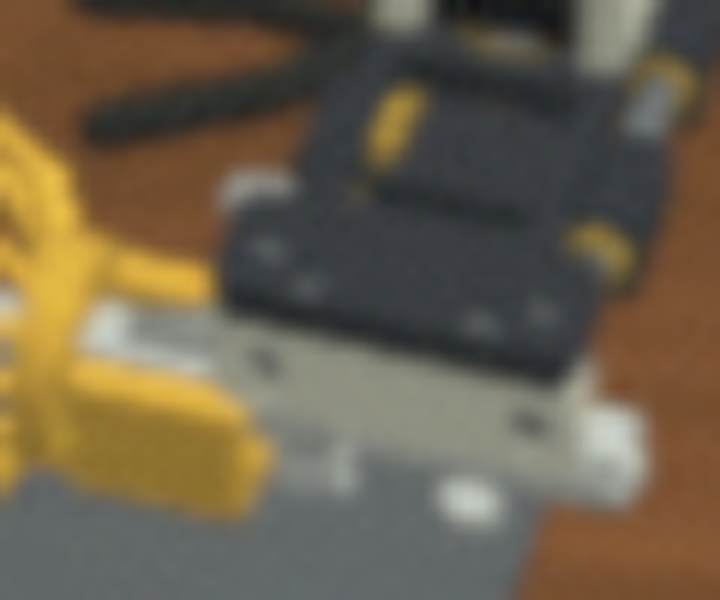

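play_rows(rows=[[0,-0.01,-0.004,0.025,0.004,-0.01,1],[0,-0.02,-0.003,0.015,0.003,-0.006,1]])

```text
clock: 14.75
position: [0.5809, 0.0618, 0.1104]
ee_rot: [-3.12, 0.362, 0.003]
force: [-0.0, -2.1, 0.8]
width: 0.214
```

```bash
python3 -c "
from h import *
wed()"
```

```text
t14.75 pos [580.9  61.8 110.4] xaz -13.24 zax [-2.e-03  8.e-04 -1.e+00] F [-0.01 -2.11  0.75] w 0.214 q [ 0.15  0.54 -0.49  1.77  0.31  0.9  -0.71]
tip along (mm, seat=0) 40.0 lat tip 0.1 lat handle 0.1 sole z 95.1 yawerr -0.04 tilt along -0.02 lat -0.12 deg
```

Now it moves back. Continue, with tilt compensation.

play_rows(rows=[[0,-0.03,-0.001,0.006,0.001,-0.001,1],[0,-0.03,-0.001,0.006,0.001,-0.001,1]])

```text
clock: 14.95
position: [0.5828, 0.0688, 0.1105]
ee_rot: [-3.116, 0.363, 0.001]
force: [-0.1, -1.5, 4.4]
width: 0.212
```

```bash
python3 -c "
from h import *
wed()"
```

```text
t14.95 pos [582.8  68.8 110.5] xaz -13.29 zax [-4.0e-04  4.5e-03 -1.0e+00] F [-0.1  -1.48  4.37] w 0.212 q [ 0.14  0.55 -0.5   1.77  0.31  0.9  -0.72]
tip along (mm, seat=0) 32.8 lat tip 0.2 lat handle 0.4 sole z 95.2 yawerr -0.09 tilt along -0.24 lat -0.08 deg
```

play_rows(rows=[[0,-0.03,-0.001,-0.002,0.001,-0.002,1],[0,-0.03,-0.001,0.002,0.001,-0.002,1],[0,-0.03,-0.001,0.002,0,0,1]])

```text
clock: 15.25
position: [0.5859, 0.0835, 0.1107]
ee_rot: [-3.115, 0.359, 0.001]
force: [-0.9, -0.5, 2.3]
width: 0.215
```

```bash
python3 - <<'E'
from h import *
wed()
im=get_image("scene");cv2.imwrite("pics/s12.png",im)
cv2.imwrite("pics/s12z.png",cv2.resize(im[170:220,230:290],None,fx=12,fy=12,interpolation=cv2.INTER_CUBIC))
E
```

```text
t15.25 pos [585.9  83.5 110.7] xaz -13.13 zax [ 2.0e-04  5.6e-03 -1.0e+00] F [-0.87 -0.49  2.28] w 0.215 q [ 0.12  0.55 -0.5   1.76  0.31  0.91 -0.74]
tip along (mm, seat=0) 17.7 lat tip 0.1 lat handle -0.0 sole z 95.4 yawerr 0.07 tilt along -0.31 lat -0.06 deg
```

View pics/s12z.png

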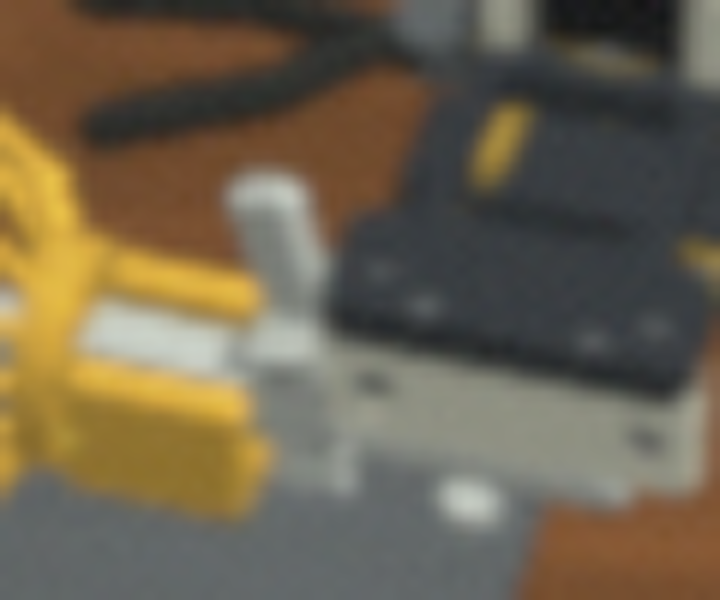

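Clip stays perched (tab top around crop (270,190), raised about 13 mm, leaning slightly). Keep retracting.

play_rows(rows=[[0,-0.04,-0.002,-0.002,0.001,0,1],[0,-0.05,-0.002,0,0,0,1],[0,-0.06,-0.002,0,0,0,1],[0,-0.06,-0.002,0,0,0,1],[0,-0.06,-0.002,0,0,0,1]])

```text
clock: 15.8
position: [0.595, 0.128, 0.1116]
ee_rot: [-3.115, 0.357, 0.003]
force: [-0.7, -0.3, -1.3]
width: 0.212
```

```bash
python3 - <<'E'
from h import *
wed()
im=get_image("scene");cv2.imwrite("pics/s13.png",im)
cv2.imwrite("pics/s13z.png",cv2.resize(im[170:220,230:290],None,fx=12,fy=12,interpolation=cv2.INTER_CUBIC))
E
```

```text
t15.80 pos [595.  128.  111.6] xaz -13.07 zax [-0.0011  0.0064 -1.    ] F [-0.65 -0.35 -1.26] w 0.212 q [ 0.04  0.58 -0.49  1.71  0.32  0.93 -0.81]
tip along (mm, seat=0) -27.7 lat tip -1.1 lat handle -1.3 sole z 96.3 yawerr 0.13 tilt along -0.34 lat -0.14 deg
```

View pics/s13z.png

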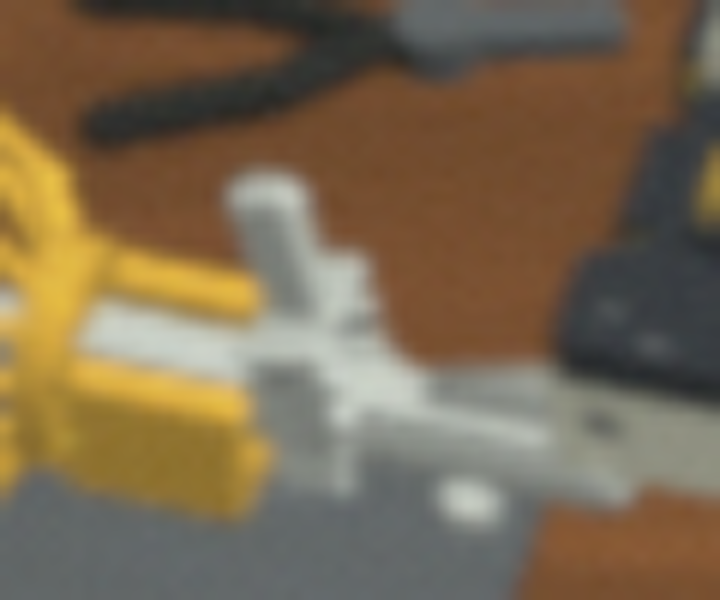

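play_rows(rows=[[0,-0.06,-0.1,-0.004,0,0,1],[0,-0.1,-0.18,-0.004,0,0,1],[0,-0.15,-0.1,-0.004,0,0,1]])

```text
clock: 16.15
position: [0.6043, 0.1735, 0.1675]
ee_rot: [3.118, -0.359, -0.012]
force: [0.7, 0.5, -1.0]
width: 0.213
```

```bash
python3 -c "
from h import *
plan([[.45,.31,.14]],-.5,step=.04,grip=1,maxrows=9)"
```

```text
t16.15 pos [604.3 173.5 167.5] xaz -13.12 zax [-0.0081 -0.0017 -1.    ] F [ 0.68  0.54 -0.99] w 0.213 q [-0.03  0.55 -0.51  1.6   0.29  1.08 -0.84]
[[-0.23, -0.13, 0.04, 0.0, 0.01, -0.28, 1], [-0.21, -0.16, 0.04, 0.0, 0.01, -0.16, 1], [-0.2, -0.17, 0.04, -0.0, -0.0, 0.0, 1], [-0.2, -0.17, 0.04, 0.0, 0.0, 0.0, 1], [-0.2, -0.17, 0.04, 0.0, 0.0, 0.0, 1], [-0.04, -0.03, 0.01, 0.0, 0.0, 0.0, 1]]
```

play_rows(rows=[[-0.2,-0.12,0.02,0,0.01,-0.15,1],[-0.22,-0.16,0.03,0,0.01,-0.15,1],[-0.2,-0.17,0.04,0,0,-0.12,1],[-0.2,-0.17,0.06,0,0,0,1],[-0.12,-0.1,0.06,0,0,0,1]])

```text
clock: 16.65
position: [0.4763, 0.303, 0.1389]
ee_rot: [-3.139, 0.022, -0.018]
force: [0.3, 0.2, -0.7]
width: 0.212
```

```bash
python3 -c "
from h import *
plan([[.436,.323,.06]],-.5,step=.025,grip=1,maxrows=9)"
```

```text
t16.65 pos [476.3 303.  138.9] xaz -0.80 zax [ 0.0116  0.0024 -0.9999] F [ 0.28  0.15 -0.75] w 0.212 q [-0.24  0.49 -0.59  1.8   0.34  0.94 -0.99]
[[-0.08, -0.04, 0.14, -0.01, -0.02, -0.01, 1], [-0.07, -0.04, 0.14, -0.0, -0.0, -0.0, 1], [-0.07, -0.04, 0.14, -0.0, -0.0, -0.0, 1], [-0.05, -0.02, 0.09, 0.0, 0.0, -0.0, 1]]
```

play_rows(rows=[[-0.06,-0.04,0.14,-0.01,-0.02,-0.01,1],[-0.06,-0.04,0.14,0,0,0,1],[-0.05,-0.03,0.14,0,0,0,1],[-0.03,-0.02,0.12,0,0,0,1],[0,0,0.05,0,0,0,1]])

```text
clock: 17.15
position: [0.4414, 0.3298, 0.0487]
ee_rot: [-3.14, -0.001, -0.004]
force: [0.2, -0.1, -1.8]
width: 0.214
```

```bash
python3 -c "
from h import *
plan([[.436,.323,.017]],-.5,step=.008,grip=1,maxrows=9)"
```

```text
t17.15 pos [441.4 329.8  48.7] xaz 0.03 zax [ 0.0024  0.0011 -1.    ] F [ 0.19 -0.06 -1.81] w 0.214 q [-0.35  0.59 -0.54  1.91  0.43  0.76 -1.14]
[[-0.01, 0.01, 0.05, -0.0, -0.0, 0.02, 1], [-0.01, 0.01, 0.05, 0.0, 0.0, -0.0, 1], [-0.01, 0.01, 0.05, -0.0, -0.0, 0.0, 1], [-0.01, 0.01, 0.05, 0.0, 0.0, 0.0, 1], [-0.0, 0.0, 0.01, 0.0, 0.0, 0.0, 1]]
```

play_rows(rows=[[0,0,0.06,0,0,0,1],[0,0,0.06,0,0,0,1],[0,0,0.04,0,0,0,1],[0,0,0.015,0,0,0,1]])

```text
clock: 17.55
position: [0.4431, 0.3297, 0.0211]
ee_rot: [-3.14, 0.001, -0.006]
force: [-0.1, 0.2, -1.0]
width: 0.216
```

```bash
python3 -c "
from h import *
st()"
```

```text
t17.55 pos [443.1 329.7  21.1] xaz -0.04 zax [ 0.0037  0.0012 -1.    ] F [-0.13  0.18 -1.02] w 0.216 q [-0.37  0.63 -0.51  1.92  0.47  0.7  -1.17]
```

play_rows(rows=[[0,0,0.015,0,-0.005,0,1],[0,0,0.012,0,0,0,1],[0,0,0.008,0,0,0,1]])

```text
clock: 17.85
position: [0.4442, 0.3297, 0.0161]
ee_rot: [-3.14, 0.003, -0.003]
force: [-0.2, 0.4, -0.8]
width: 0.213
```

play_rows(rows=[[0,0,0.006,0,0,0,1],[0,0,0.004,0,0,0,1]])

```text
clock: 18.05
position: [0.4444, 0.3299, 0.0153]
ee_rot: [-3.14, 0.003, -0.005]
force: [-3.0, -1.5, 10.7]
width: 0.213
```

On the bench. Open and back off.

play_rows(rows=[[0,0,-0.001,0,0,0,-1],[0,0,0,0,0,0,-1],[0,0,0,0,0,0,-1],[0,0,0,0,0,0,-1],[0,0,0,0,0,0,-1]])

```text
clock: 18.55
position: [0.4449, 0.3304, 0.0162]
ee_rot: [-3.138, 0.003, -0.007]
force: [1.2, -0.0, -0.6]
width: 0.603
```

play_rows(rows=[[0,0,-0.1,0,0,0,-1],[0,0,-0.2,0,0,0,-1],[0,0,-0.25,0,0,0,-1],[0,0,-0.3,0,0,0,-1],[0,0,-0.3,0,0,0,-1]])

```text
clock: 19.05
position: [0.4407, 0.3275, 0.1921]
ee_rot: [3.138, 0.0, -0.009]
force: [1.0, -0.9, -0.0]
width: 0.992
```

```bash
python3 - <<'E'
from h import *
st()
for n in CM:
    im=get_image(n); cv2.imwrite(f"pics/{n}14.png",im)
im=cv2.imread("pics/scene14.png")
a=cv2.resize(im[155:220,225:290],None,fx=8,fy=8,interpolation=cv2.INTER_CUBIC)
b=cv2.resize(im[150:215,325:390],None,fx=4,fy=4,interpolation=cv2.INTER_CUBIC)
b=cv2.copyMakeBorder(b,0,260,0,0,cv2.BORDER_CONSTANT)
cv2.imwrite("pics/c14.png",np.hstack([a,b]))
im=cv2.imread("pics/top14.png")
cv2.imwrite("pics/t14.png",cv2.resize(im[110:260,130:330],None,fx=4,fy=4,interpolation=cv2.INTER_CUBIC))
E
```

```text
t19.05 pos [440.7 327.5 192.1] xaz 0.02 zax [-0.006  -0.0033 -1.    ] F [ 0.98 -0.89 -0.02] w 0.992 q [-0.27  0.43 -0.63  1.76  0.28  1.05 -1.  ]
```

View pics/c14.png

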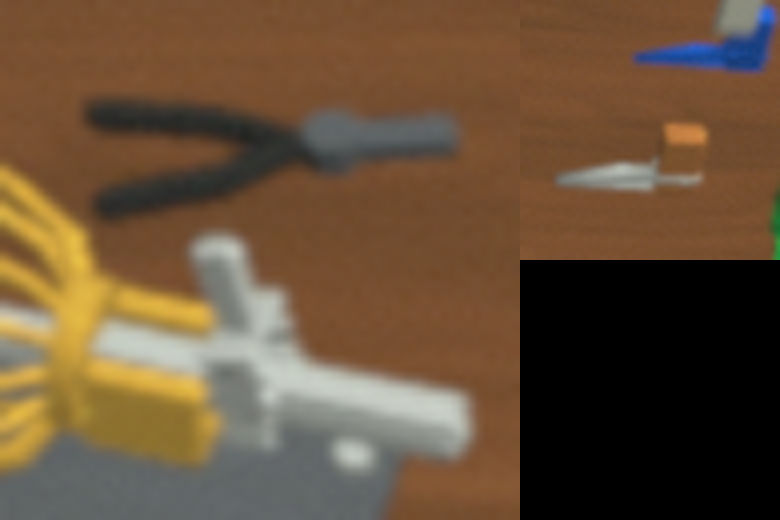

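View pics/t14.png

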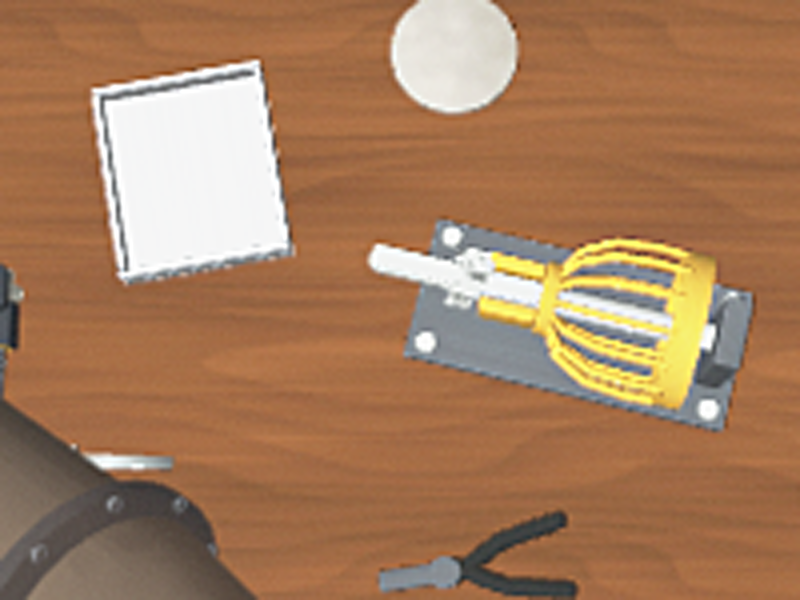

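```bash
python3 - <<'E'
from h import *
t=cv2.imread("pics/top14.png");s=cv2.imread("pics/scene14.png")
a=cv2.resize(t[165:195,230:260],None,fx=16,fy=16,interpolation=cv2.INTER_CUBIC)
b=cv2.resize(s[178:214,240:270],None,fx=16,fy=16,interpolation=cv2.INTER_CUBIC)
a=cv2.copyMakeBorder(a,0,b.shape[0]-a.shape[0],0,0,cv2.BORDER_CONSTANT)
cv2.imwrite("pics/z14.png",np.hstack([a,b[:,:300*1]]))
E
```

```text
(no output)
```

View pics/z14.png

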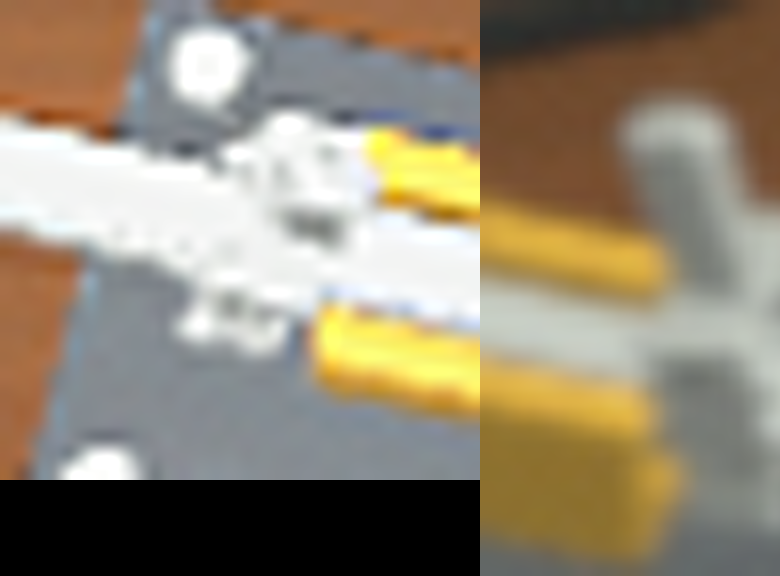

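```bash
python3 - <<'E'
from h import *
d=np.array([np.cos(FY),np.sin(FY)]);n=np.array([-d[1],d[0]])
x0=(SEATY-FX[1])/d[1]
def hit(uv,lat=0):
    a=back("scene",uv,.05);b=back("scene",uv,.2)
    f=lambda X:(X[:2]-FX)@n-lat
    k=f(a)/(f(a)-f(b));X=a+k*(b-a);return X,(X[:2]-FX)@d-x0
C=lambda a,b:crop((a,b),(240,178),16)
for nm,q in dict(tabtop=(196,125),tabbaseR=(258,290)).items():
    for lat in(0,.003): print(nm,lat,[np.round(v*1000,1) for v in hit(C(*q),lat)])
for q in ((196,125),): 
  X=hit(C(*q))[0]; print((proj("top",X)+.5-[230,165])*16)
# tray corners (top14 crop 4x off 130,110), rim z=.03
for q in [(95,92),(260,62),(292,255),(125,282)]: print(np.round(back("top",crop(q,(130,110),4),.03)*1000))
E
```

```text
tabtop 0 [array([568.5,   9.6, 147.6]), np.float64(8.7)]
tabtop 0.003 [array([571.7,   9.8, 150.6]), np.float64(7.7)]
tabbaseR 0 [array([570.8,  19.3, 112.7]), np.float64(-1.3)]
tabbaseR 0.003 [array([574. ,  19.5, 115.9]), np.float64(-2.2)]
[[329.2253819  183.68110991]]
[726. 307.  30.]
[750. 182.  30.]
[599. 153.  30.]
[577. 279.  30.]
```

```bash
python3 - <<'E'
from h import *
d=np.array([np.cos(FY),np.sin(FY)]);x0=(SEATY-FX[1])/d[1]
print(FX+d*(x0+.0068))
plan([[.569,.0114,.215]],-13.2,step=.04,maxrows=12)
E
```

```text
[0.56896894 0.01137966]
t19.15 pos [443.2 330.7 196.9] xaz 0.01 zax [ 0.0027  0.0034 -1.    ] F [-0.01  0.71 -0.84] w 1.002 q [-0.27  0.42 -0.63  1.75  0.28  1.05 -1.  ]
[[0.1, 0.25, -0.01, -0.0, -0.0, 0.28, -1], [0.13, 0.23, -0.01, -0.0, -0.0, 0.18, -1], [0.15, 0.22, -0.01, 0.0, -0.0, -0.0, -1], [0.15, 0.22, -0.01, -0.0, 0.0, 0.0, -1], [0.15, 0.22, -0.01, 0.0, 0.0, 0.0, -1], [0.15, 0.22, -0.01, -0.0, 0.0, 0.0, -1], [0.15, 0.22, -0.01, 0.0, 0.0, 0.0, -1], [0.15, 0.22, -0.01, -0.0, 0.0, 0.0, -1], [0.09, 0.13, -0.01, 0.0, 0.0, 0.0, -1]]
```

play_rows(rows=[[0.1,0.25,-0.03,0,0,0.2,-1],[0.13,0.23,-0.02,0,0,0.15,-1],[0.15,0.22,-0.02,0,0,0.1,-1],[0.15,0.22,-0.02,0,0,0,-1],[0.15,0.22,-0.02,0,0,0,-1]])

```text
clock: 19.65
position: [0.5185, 0.1485, 0.2201]
ee_rot: [-3.11, 0.343, -0.01]
force: [0.8, 0.1, -0.0]
width: 1.0
```

```bash
python3 -c "
from h import *
plan([[.569,.0114,.215]],-13.2,step=.03,maxrows=12)"
```

```text
t19.65 pos [518.5 148.5 220.1] xaz -12.59 zax [ 0.008   0.0114 -0.9999] F [ 0.84  0.07 -0.04] w 1.000 q [ 0.05  0.35 -0.55  1.77  0.2   1.07 -0.79]
[[0.11, 0.17, 0.01, -0.03, -0.01, 0.02, -1], [0.11, 0.17, 0.01, 0.0, -0.0, -0.0, -1], [0.11, 0.17, 0.01, 0.0, 0.0, -0.0, -1], [0.11, 0.17, 0.01, 0.0, 0.0, -0.0, -1], [0.1, 0.15, 0.01, 0.0, 0.0, -0.0, -1]]
```

play_rows(rows=[[0.11,0.17,0,-0.02,-0.01,0.02,-1],[0.11,0.17,0.01,0,0,0,-1],[0.11,0.17,0,0,0,0,-1],[0.09,0.12,0,0,0,0,-1],[0.03,0.04,0,0,0,0,-1]])

```text
clock: 20.15
position: [0.5631, 0.025, 0.2227]
ee_rot: [-3.118, 0.37, -0.005]
force: [-0.2, 0.5, -0.1]
width: 1.004
```

```bash
python3 -c "
from h import *
plan([[.569,.0114,.215]],-13.2,step=.03,maxrows=12)"
```

```text
t20.15 pos [563.1  25.  222.7] xaz -13.54 zax [ 0.0036  0.0014 -1.    ] F [-0.17  0.51 -0.13] w 1.004 q [ 0.23  0.39 -0.5   1.7   0.2   1.1  -0.57]
[[0.06, 0.08, 0.05, -0.0, -0.01, -0.01, -1]]
```

play_rows(rows=[[0.05,0.07,0.05,0,0,-0.01,-1],[0.01,0.02,0.05,0,0,0,-1],[0,0,0.05,0,0,0,-1],[0,0,0.02,0,0,0,-1]])

```text
clock: 20.55
position: [0.5683, 0.0112, 0.196]
ee_rot: [-3.118, 0.358, -0.005]
force: [-0.9, -0.2, -0.2]
width: 1.002
```

```bash
python3 - <<'E'
from h import *
plan([[.569,.0114,.124]],-13.2,step=.01,maxrows=12)
im=get_image("scene")
cv2.imwrite("pics/s15.png",cv2.resize(im[130:220,200:310],None,fx=7,fy=6.5,interpolation=cv2.INTER_CUBIC))
E
```

```text
t20.55 pos [568.3  11.2 196. ] xaz -13.11 zax [ 0.0038  0.0031 -1.    ] F [-0.93 -0.22 -0.18] w 1.002 q [ 0.24  0.42 -0.49  1.73  0.22  1.05 -0.55]
[[0.0, -0.0, 0.07, -0.01, -0.01, 0.0, -1], [0.0, -0.0, 0.07, 0.0, 0.0, -0.0, -1], [0.0, -0.0, 0.07, 0.0, 0.0, -0.0, -1], [0.0, -0.0, 0.07, 0.0, 0.0, -0.0, -1], [0.0, -0.0, 0.07, 0.0, 0.0, -0.0, -1], [0.0, -0.0, 0.07, 0.0, 0.0, -0.0, -1], [0.0, -0.0, 0.07, 0.0, 0.0, -0.0, -1], [0.0, -0.0, 0.01, 0.0, 0.0, -0.0, -1]]
```

View pics/s15.png

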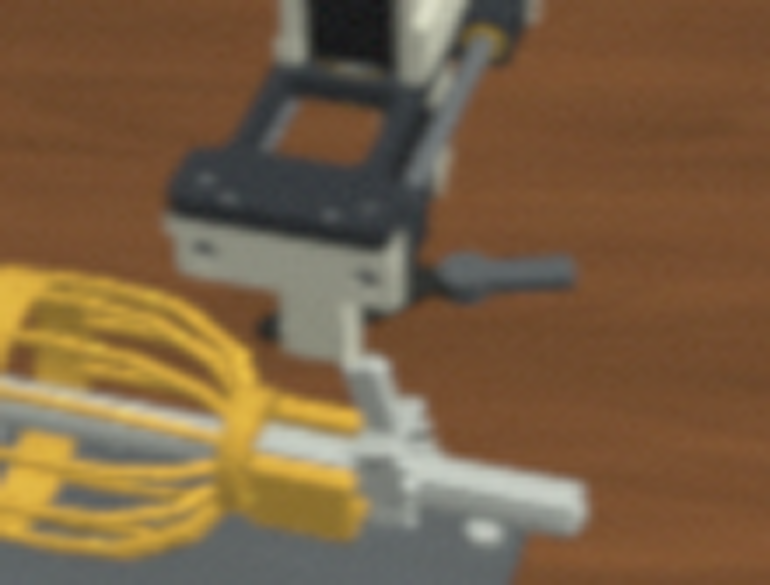

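play_rows(rows=[[0.004,0,0.1,-0.005,-0.005,0,-1],[0.002,0,0.1,0,0,0,-1],[0,0,0.1,0,0,0,-1],[0,0,0.06,0,0,0,-1],[0,0,0.02,0,0,0,-1]])

```text
clock: 21.1
position: [0.5683, 0.0153, 0.1342]
ee_rot: [-3.12, 0.349, 0.001]
force: [0.0, -0.8, 0.1]
width: 0.999
```

```bash
python3 -c "
from h import *
plan([[.569,.0114,.124]],-13.2,step=.006,maxrows=12)"
```

```text
t21.10 pos [568.3  15.3 134.2] xaz -12.77 zax [-5.0e-04  2.4e-03 -1.0e+00] F [ 0.05 -0.78  0.11] w 0.999 q [ 0.22  0.49 -0.47  1.79  0.27  0.93 -0.59]
[[0.01, 0.01, 0.04, -0.0, 0.0, 0.01, -1], [0.0, 0.01, 0.03, 0.0, -0.0, 0.0, -1]]
```

play_rows(rows=[[0.005,0.015,0.03,0,0,0.01,-1],[0.003,0.01,0.03,0,0,0,-1],[0,0.005,0.01,0,0,0,-1]])

```text
clock: 21.4
position: [0.5687, 0.0111, 0.123]
ee_rot: [-3.119, 0.356, 0.001]
force: [0.5, 0.1, -0.2]
width: 0.999
```

```bash
python3 - <<'E'
from h import *
plan([[.569,.0114,.124]],-13.2,step=.006,maxrows=12)
im=get_image("scene")
cv2.imwrite("pics/s16.png",cv2.resize(im[160:220,220:300],None,fx=9,fy=9,interpolation=cv2.INTER_CUBIC))
E
```

```text
t21.40 pos [568.7  11.1 123. ] xaz -13.02 zax [-3.0e-04  2.7e-03 -1.0e+00] F [ 0.52  0.13 -0.16] w 0.999 q [ 0.22  0.5  -0.46  1.8   0.27  0.9  -0.59]
[[0.0, -0.0, -0.01, -0.01, 0.0, 0.01, -1]]
```

View pics/s16.png

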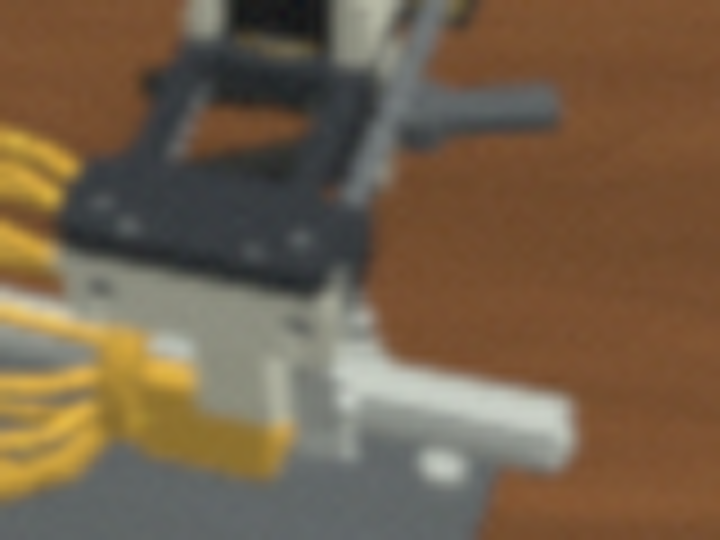

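Aligned, no contact. Close on the tab (25 N).

play_rows(rows=[[0,0,0,0,0,0,1],[0,0,0,0,0,0,1],[0,0,0,0,0,0,1],[0,0,0,0,0,0,1],[0,0,0,0,0,0,1]], force=25)

```text
clock: 21.95
position: [0.5694, 0.0108, 0.1243]
ee_rot: [-3.118, 0.357, -0.003]
force: [0.0, -0.1, -0.4]
width: 0.614
```

play_rows(rows=[[0,0,0,0,0,0,1],[0,0,0,0,0,0,1],[0,0,0,0,0,0,1],[0,0,0,0,0,0,1],[0,0,0,0,0,0,1]])

```text
clock: 22.45
position: [0.5695, 0.0109, 0.1244]
ee_rot: [-3.118, 0.357, -0.003]
force: [-0.3, -0.2, 0.1]
width: 0.179
```

play_rows(rows=[[0,0,0,0,0,0,1],[0,0,0,0,0,0,1],[0,0,0,0,0,0,1]])

```text
clock: 22.75
position: [0.5693, 0.011, 0.1246]
ee_rot: [-3.119, 0.357, -0.002]
force: [-0.6, -0.1, 1.4]
width: 0.109
```

play_rows(rows=[[0,0,0,0,0,0,1],[0,0,-0.03,0,0,0,1],[0,0,-0.06,0,0,0,1],[0,0,-0.1,0,0,0,1],[0,0,-0.12,0,0,0,1]], force=35)

```text
clock: 23.25
position: [0.5676, 0.0105, 0.1713]
ee_rot: [-3.119, 0.357, 0.005]
force: [1.1, 0.0, 0.4]
width: 0.107
```

play_rows(rows=[[0,0,-0.14,0,0,0,1],[0,0,-0.14,0,0,0,1],[0,0,-0.1,0,0,0,1]])

```text
clock: 23.55
position: [0.5677, 0.0106, 0.2327]
ee_rot: [-3.119, 0.356, 0.003]
force: [0.5, 0.6, -0.5]
width: 0.11
```

```bash
python3 - <<'E'
from h import *
plan([[.663,.23,.2]],-13.2,step=.03,maxrows=12,grip=1)
im=get_image("scene")
cv2.imwrite("pics/s17.png",cv2.resize(im[130:220,200:310],None,fx=7,fy=6.5,interpolation=cv2.INTER_CUBIC))
E
```

```text
t23.55 pos [567.7  10.6 232.7] xaz -13.02 zax [-0.0018  0.0029 -1.    ] F [ 0.49  0.59 -0.45] w 0.110 q [ 0.25  0.39 -0.5   1.67  0.2   1.13 -0.52]
[[0.04, -0.19, 0.03, -0.0, 0.0, 0.01, 1], [0.04, -0.19, 0.03, 0.0, -0.0, 0.0, 1], [0.04, -0.19, 0.03, -0.0, 0.0, 0.0, 1], [0.04, -0.19, 0.03, -0.0, 0.0, 0.0, 1], [0.04, -0.19, 0.03, 0.0, 0.0, 0.0, 1], [0.04, -0.19, 0.03, 0.0, 0.0, 0.0, 1], [0.04, -0.19, 0.03, 0.0, 0.0, 0.0, 1], [0.04, -0.19, 0.03, 0.0, 0.0, 0.0, 1], [0.0, -0.01, 0.0, 0.0, 0.0, 0.0, 1]]
```

View pics/s17.png

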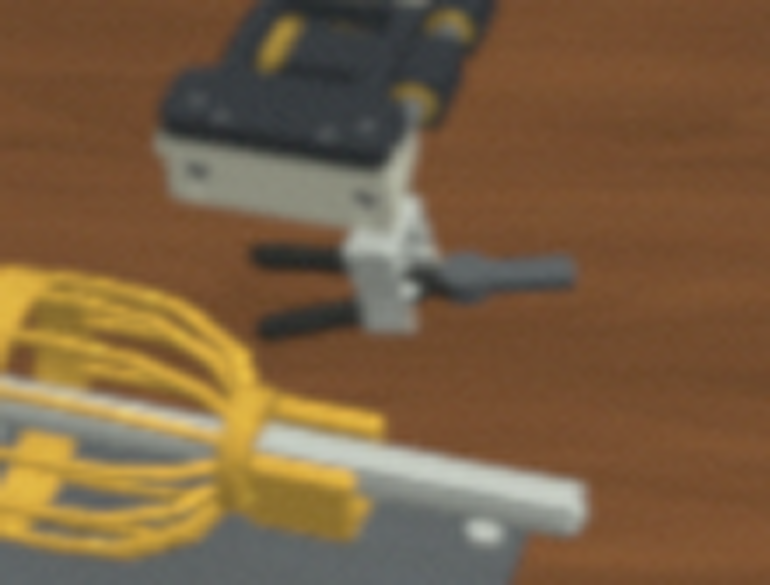

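play_rows(rows=[[0.04,-0.15,0,0,0,0,1],[0.04,-0.2,0,0,0,0,1],[0.04,-0.22,0.02,0,0,0,1],[0.04,-0.22,0.03,0,0,0,1],[0.04,-0.22,0.05,0,0,0,1]])

```text
clock: 24.1
position: [0.6358, 0.1484, 0.2235]
ee_rot: [3.119, -0.374, 0.011]
force: [0.3, -0.8, -1.5]
width: 0.108
```

```bash
python3 -c "
from h import *
plan([[.663,.23,.13]],-13.2,step=.03,maxrows=12,grip=1)"
```

```text
t24.10 pos [635.8 148.4 223.5] xaz -13.69 zax [ 0.0071 -0.001  -1.    ] F [ 0.35 -0.79 -1.46] w 0.108 q [-0.    0.53 -0.49  1.48  0.26  1.19 -0.77]
[[0.01, -0.13, 0.15, -0.0, -0.01, -0.02, 1], [0.01, -0.13, 0.15, -0.0, 0.0, 0.0, 1], [0.01, -0.13, 0.15, -0.0, 0.0, 0.0, 1], [0.01, -0.13, 0.15, 0.0, 0.0, 0.0, 1], [0.0, -0.03, 0.03, 0.0, 0.0, 0.0, 1]]
```

play_rows(rows=[[0.01,-0.17,0.08,0,-0.01,-0.02,1],[0.01,-0.17,0.12,0,0,0,1],[0.01,-0.1,0.15,0,0,0,1],[0,-0.05,0.15,0,0,0,1],[0,-0.02,0.08,0,0,0,1]])

```text
clock: 24.6
position: [0.6592, 0.2321, 0.1337]
ee_rot: [-3.117, 0.348, -0.005]
force: [0.8, -0.3, -0.2]
width: 0.106
```

```bash
python3 - <<'E'
from h import *
plan([[.663,.23,.056]],-13.2,step=.02,maxrows=12,grip=1)
im=get_image("scene")
cv2.imwrite("pics/s18.png",cv2.resize(im[180:290,290:400],None,fx=5,fy=5,interpolation=cv2.INTER_CUBIC))
E
```

```text
t24.60 pos [659.2 232.1 133.7] xaz -12.75 zax [ 0.0036  0.0048 -1.    ] F [ 0.79 -0.34 -0.16] w 0.106 q [-0.14  0.68 -0.47  1.45  0.32  1.08 -0.88]
[[0.01, 0.0, 0.13, -0.01, -0.0, 0.02, 1], [0.01, 0.0, 0.13, -0.0, -0.0, -0.0, 1], [0.01, 0.0, 0.13, 0.0, 0.0, 0.0, 1], [0.01, 0.0, 0.12, 0.0, 0.0, 0.0, 1]]
```

View pics/s18.png

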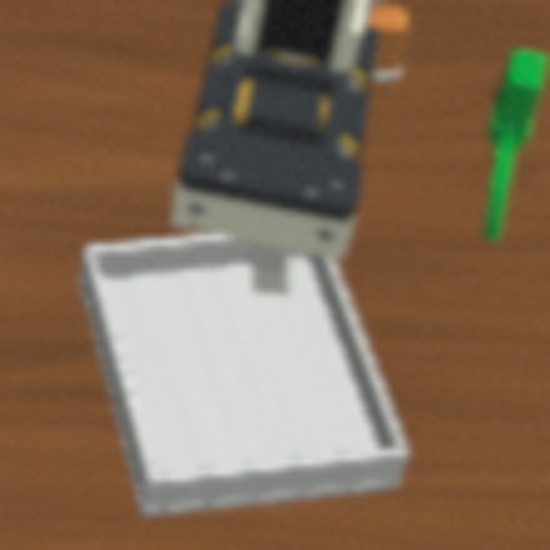

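play_rows(rows=[[0.01,0.02,0.12,0,0,0.01,1],[0.01,0.01,0.13,0,0,0,1],[0,0.01,0.12,0,0,0,1],[0,0,0.07,0,0,0,1],[0,0,0.03,0,0,0,1]])

```text
clock: 25.15
position: [0.6625, 0.223, 0.063]
ee_rot: [-3.116, 0.361, -0.008]
force: [0.2, 0.2, -0.7]
width: 0.109
```

```bash
python3 - <<'E'
from h import *
plan([[.663,.228,.056]],-13.2,step=.02,maxrows=12,grip=1)
im=get_image("scene")
cv2.imwrite("pics/s19.png",cv2.resize(im[180:290,290:400],None,fx=5,fy=5,interpolation=cv2.INTER_CUBIC))
E
```

```text
t25.15 pos [662.5 223.   63. ] xaz -13.20 zax [ 0.0057  0.0041 -1.    ] F [ 0.21  0.24 -0.68] w 0.109 q [-0.14  0.75 -0.44  1.51  0.36  0.96 -0.91]
[[-0.0, -0.03, 0.05, -0.01, -0.01, -0.0, 1]]
```

View pics/s19.png

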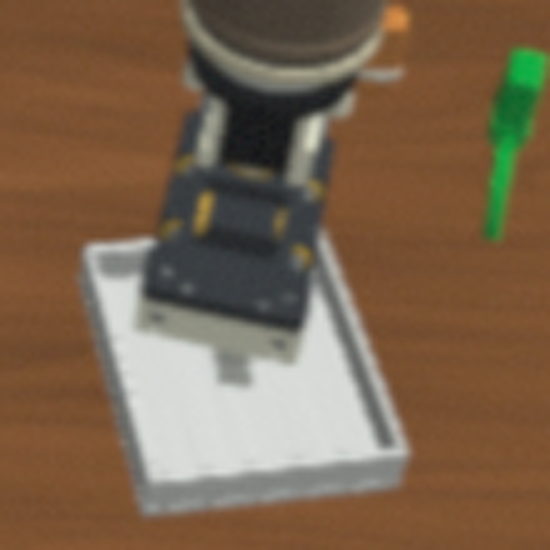

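Centred well. Lower until it touches.

play_rows(rows=[[0,0,0.02,0,0,0,1],[0,0,0.015,0,0,0,1]])

```text
clock: 25.4
position: [0.6635, 0.223, 0.0591]
ee_rot: [-3.115, 0.362, -0.011]
force: [-0.2, 0.2, 0.2]
width: 0.104
```

play_rows(rows=[[0,0,0.015,0,0,0,1],[0,0,0.015,0,0,0,1]])

```text
clock: 25.6
position: [0.6642, 0.2234, 0.0556]
ee_rot: [-3.114, 0.361, -0.014]
force: [0.1, 0.3, -0.7]
width: 0.108
```

play_rows(rows=[[0,0,0.015,0,-0.005,0,1],[0,0,0.015,0,-0.005,0,1]])

```text
clock: 25.8
position: [0.6647, 0.2239, 0.0517]
ee_rot: [-3.113, 0.361, -0.008]
force: [-2.3, -1.8, 14.3]
width: 0.107
```

play_rows(rows=[[0,0,0.012,0,-0.005,0,1],[0,0,0.01,0,0,0,1]])

```text
clock: 26.0
position: [0.6658, 0.2243, 0.0515]
ee_rot: [-3.112, 0.361, -0.007]
force: [-2.9, -2.8, 12.2]
width: 0.109
```

Touching the floor. Release and rise.

play_rows(rows=[[0,0,-0.003,0,0,0,1],[0,0,0,0,0,0,-1],[0,0,0,0,0,0,-1],[0,0,0,0,0,0,-1],[0,0,0,0,0,0,-1]])

```text
clock: 26.5
position: [0.6662, 0.2246, 0.0522]
ee_rot: [-3.111, 0.361, -0.008]
force: [-0.3, 0.7, -0.2]
width: 0.404
```

play_rows(rows=[[0,0,0,0,0,0,-1],[0,0,-0.08,0,0,0,-1],[0,0,-0.2,0,0,0,-1],[0,0,-0.3,0,0,0,-1],[0,0,-0.3,0,0,0,-1]])

```text
clock: 27.0
position: [0.6615, 0.2214, 0.1821]
ee_rot: [-3.118, 0.36, 0.012]
force: [0.1, 0.5, -0.0]
width: 0.84
```

play_rows(rows=[[-0.1,0.2,-0.1,0,0,0,-1],[-0.2,0.2,0,0,0,0,-1],[-0.2,0.2,0,0,0,0,-1],[-0.1,0.1,0,0,0,0,-1],[0,0,0,0,0,0,-1]])

```text
clock: 27.5
position: [0.5501, 0.1406, 0.21]
ee_rot: [-3.11, 0.358, -0.014]
force: [-0.0, -0.7, 0.6]
width: 1.0
```

```bash
python3 - <<'E'
from h import *
st()
for n in CM: cv2.imwrite(f"pics/{n}20.png",get_image(n))
a=cv2.resize(cv2.imread("pics/scene20.png")[130:300,150:410],None,fx=3,fy=3,interpolation=cv2.INTER_CUBIC)
cv2.imwrite("pics/s20.png",a)
E
```

```text
t27.50 pos [550.1 140.6 210. ] xaz -13.13 zax [ 0.0104  0.0099 -0.9999] F [-0.04 -0.72  0.63] w 1.000 q [ 0.05  0.41 -0.53  1.72  0.23  1.07 -0.78]
```

View pics/s20.png

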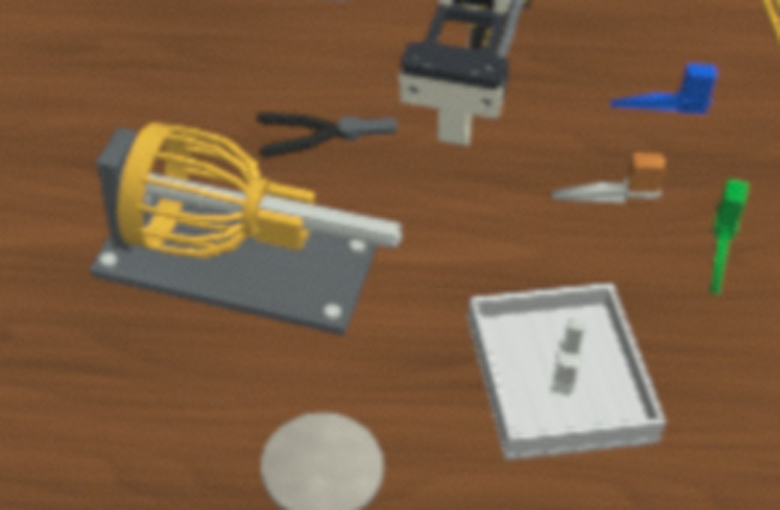

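View pics/top20.png

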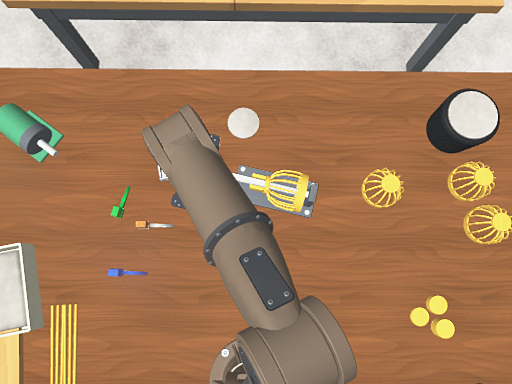

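play_rows(rows=[[0,0,0,0,0,0,-1],[0,0,0,0,0,0,-1],[0,0,0,0,0,0,-1]])

```text
clock: 27.9
position: [0.5545, 0.1444, 0.2102]
ee_rot: [-3.106, 0.355, -0.017]
force: [0.3, 0.1, -0.4]
width: 1.001
```

```bash
python3 - <<'E'
from h import *
im=get_image("scene");a=cv2.imread("pics/scene20.png")
d=cv2.absdiff(im,a); print(d[200:290,300:380].max(), d[170:200,325:375].max())
print(np.round(back("scene",(150+568/3,130+358/3),.02),3))
sign_off()
E
```

```text
8 8
[0.663 0.241 0.02 ]
the job is handed in; nothing more can be done
```

The clip is out and in the tray, and the job is handed in at about 28 s. `sign_off` gave no verdict, so what follows rests on my own checks.

**What I did:** I picked the wedge with the orange wooden handle, not the blue or green look-alikes, and set its sole on the rod about 25 mm before the clip's seat. I slid it under the bridge until the clip had risen about 13 mm. Then I drew the wedge back, stood it on the bench, took the clip by its tab and released it on the tray floor.

**Last checks:**
- **Clip:** it lies about 10 mm from the tray's centre, well inside the limits.
- **Wedge:** it stands on the bench near where it started, clear of tray, fixture and clip.
- **At rest:** two pictures just before hand-in showed no movement of clip or wedge.
- **Bystanders:** the pliers, disc and spare cage look unmoved.

**What was less clean:**
- **Bearing force:** I held it mostly at 4–7 N. One reading, corrected for the wedge's weight, came to about 7.9 N. With roughly ±0.7 N of sensor noise, I can't rule out a brief touch of the 8 N limit.
- **Pushing the wedge in:** the wrist read at most about 15 N. The wedge's own force on rod and clip could not be measured directly, and I estimate it reached about 30 N, so the margin to 35 N was small.
- **Drawing it back:** the wedge jammed briefly from a tilt of about 1° (12.6 N upward). I straightened it and it came free, and the clip stayed perched.
- **Gripper and clip:** near the end of the push the gripper hid part of the tab, so I could not see whether it touched the clip before it was free.

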